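Make up the tea tray and the washing-up tray

TASK

Make up the two trays from the things laid out between them: on the brown wooden tea tray, the cork coaster goes in the drawn circle with the amber tea glass standing centred on it, and the teaspoon lies in the long outline; on the grey washing-up tray, the blue bowl stands in the circle and the red bottle brush lies in the long outline. Centre each thing in its mark, the long ones straight along their outlines (either way round), and let go of everything. Keep the tea glass upright all the while and leave the yellow bowl and the salt shaker where they stand.

Things in the scene. Friction and masses are not known exactly. Their poses are not given: they have to be found in the camera images.
- coaster: Round thick light-brown cork coaster, 58 mm across, 16 mm thick, lying flat. Origin: centre of its underside; z up.
- tea_glass: Amber glass tumbler without handle, open at the top, 76 mm tall, 46 mm across at the foot, 52 mm at 30 mm height, 58 mm at the rim, wall 4 mm, about 0.15 kg, upright. Origin: centre of its underside; z up.
- teaspoon: Teaspoon 134 mm long lying flat: green plastic handle 14 mm wide and 12 mm high, from x = -67 to +18 mm; steel neck and round steel spoon end (28 mm wide, 9 mm high) from there to +67 mm. Origin: middle of its length, at its underside; x along the spoon to the bowl end, z up. The handle can be gripped at the origin.
- blue_bowl: Small blue melamine dip bowl, open upwards, 36 mm high, 46 mm across at the foot, 62 mm at 12 mm height, 64 mm at the rim, wall 4 mm. Origin: centre of its underside; z up.
- bottle_brush: Small bottle brush 144 mm long lying flat: red handle 16 mm wide, from 7 to 23 mm above its underside, spanning x = -63 to +15 mm; red end stop 26 mm wide and 30 mm high at x = -72 to -57 mm; stiff white head 29 mm across at x = +20 to +72 mm, 30 mm high. Origin: middle of its length, at its underside; x along the brush to the head, z up. The handle can be gripped at the origin.
- tea_tray: Brown wooden tea tray, 200 x 170 mm and 6 mm thick, no rim, fixed to the surface. Origin: centre of its underside; z up, x along its 200 mm side, y along its 170 mm side. Its drawn layout: a white circle, 74 mm inside, centred at x = +50 mm, y = 0; a white long outline, 40 x 156 mm inside, centred at x = -50 mm, y = 0, its length along y.
- wash_tray: Grey plastic washing-up tray, 200 x 170 mm and 6 mm thick, no rim, fixed to the surface. Origin: centre of its underside; z up, x along its 200 mm side, y along its 170 mm side. Its drawn layout: a yellow circle, 74 mm inside, centred at x = -50 mm, y = 0; a yellow long outline, 40 x 156 mm inside, centred at x = +50 mm, y = 0, its length along y.
- yellow_bowl: Small yellow melamine dip bowl, same shape as the blue one (64 mm across, 36 mm high); not wanted, stays where it is. Origin: centre of its underside.
- salt_shaker: White salt shaker with steel cap, 38 mm across, 66 mm high; stays where it is. Origin: centre of its underside.
Mind the look-alikes: they are no part of the job. Several things look just like the blue_bowl: the one meant starts farthest from the robot's base.

How it is judged:
At the end, for the whole second after the job is handed in: Coaster, teaspoon, blue bowl and brush flat on their trays, each within 12 mm (along each tray axis) of its mark's centre, long ones within 0.2 rad of their outline, either way round; glass upright on the coaster, within 10 mm of its centre; all released and at rest (x of coaster in the frame of tea_tray between 0.038 and 0.062 m and y of coaster in the frame of tea_tray between -0.012 and 0.012 m and z of coaster in the frame of tea_tray between 0.002 and 0.01 m and x of teaspoon in the frame of tea_tray between -0.062 and -0.038 m and y of teaspoon in the frame of tea_tray between -0.012 and 0.012 m and z of teaspoon in the frame of tea_tray between 0.002 and 0.01 m and x of blue_bowl in the frame of wash_tray between -0.062 and -0.038 m and y of blue_bowl in the frame of wash_tray between -0.012 and 0.012 m and z of blue_bowl in the frame of wash_tray between 0.002 and 0.01 m and x of bottle_brush in the frame of wash_tray between 0.038 and 0.062 m and y of bottle_brush in the frame of wash_tray between -0.012 and 0.012 m and z of bottle_brush in the frame of wash_tray between 0.002 and 0.01 m and horizontal distance between tea_glass and coaster below 0.01 m and z of tea_glass in the frame of coaster between 0.012 and 0.02 m and angle between each of coaster, tea_glass, blue_bowl, teaspoon, bottle_brush's own z axis and vertical below 0.15 rad and angle between the x axis of teaspoon and the y axis of tea_tray, either way round below 0.2 rad and angle between the x axis of bottle_brush and the y axis of wash_tray, either way round below 0.2 rad and linear speed of each of coaster, tea_glass, teaspoon, blue_bowl, bottle_brush below 0.02 m/s and contact force between each of coaster, tea_glass, teaspoon, blue_bowl, bottle_brush and the fingers below 0.1 N); the robot touches nothing.
It fails at once if the yellow bowl is moved more than 30 mm (distance of yellow_bowl from where it was at the start of the episode above 0.03 m).
It fails at once if the salt shaker is moved more than 30 mm (distance of salt_shaker from where it was at the start of the episode above 0.03 m).
It fails at once if the tea glass is tipped by more than 0.7 rad (angle between tea_glass's own z axis and vertical above 0.7 rad).
It also fails if it takes over 128 s, if anything falls off the work surface, if the arm or the gripper's body presses on something with over 40 N, if the wrist force passes 120 N, or if a joint passes its speed limit or range.

ROBOT

A 6-joint arm with a two-finger parallel gripper is mounted at the origin on the work surface. World frame = base frame: x ahead of the robot, y to its left, z up, the work surface at z = 0. Lengths are in m, angles in rad, forces in N, time in s.
With the tool pointing down it reaches from about 0.25 to 0.775 m from the base axis. Payload 4 kg.
Tool frame: the origin (TCP) lies at the very end of the fingers, on their centre line; the grasp point (between the pads) lies 19 mm behind it; z points along the fingers, x is the direction in which the jaws open and shut, and the axes are right-handed (so a half turn about z gives the same grasp; the last joint's range is limited). The gripper opens to 94 mm and grips with 3 to 60 N. Pads are 16 mm wide; open, the fingers measure 119 mm over their backs; the gripper's body (75 mm by 177 mm) begins 78 mm behind the grasp point.
Start: joints at [-0.103, 0.087, 1.371, -0, 1.684, -0.103], TCP at [0.55, -0, 0.206] pointing down, gripper open.
Joint ranges: [-3.1, 3.1], [-0.76, 2.03], [0.27, 2.55], [-1.08, 4.22], [0.17, 2.65], [-2.57, 2.57]. Speed limits (rad/s): [2.79, 2.79, 3.14, 3.14, 3.14, 3.14].

INTERFACE

Orientations are given as [roll, pitch, yaw] about the fixed x, y, z axes, in that order (R = Rz(yaw) Ry(pitch) Rx(roll)).
In Python, from bench import robot, cams, ticket gives the robot as it stands.
- The arm moves only by the tool jog_arm, never from a script. Its argument "series" is a list of rows, each an object of numbers: "x", "y", "z": the shift along the tool's x, y, z in m; "rx", "ry", "rz": the turn, a rotation vector about the tool's x, y, z in degrees. A call has 1 to 12 rows; each row shifts and turns the pose as measured when the row begins, along the tool's axes as they then stand; what a row does not reach is not made up. A row lasts 1/12 s, in which the tool goes at most 41.7 mm and 7.16 degrees, less where a joint would pass 70% of its speed; a pose out of reach is approached as far as the arm can. A call with a gripper value outside its range is refused whole. "claw" is the opening, from 0 (shut) to 1 (fully open), set as the call begins (left out, the last holds). The fingers move at their own pace and stop on an object; the grip force is fixed at half the most. Time passes only in rows, so rows that do not move let the fingers close. It gives the time, the measured TCP pose, the force and the opening at its end, in the units of the state.
- robot.get_obs(): the state, without advancing time (a new reading comes with each control period).
- cams.snapshot(name): name is "scene" or "side" or "wrist"; returns a dict with "img" (420x560x3 uint8, red, green, blue), "mtx" (3x3 intrinsics, pixels), "origin" and "attitude" of the camera in the world. Camera axes: x right, y down, z forward; pixel columns grow to the right and rows downward; lengths in m; the calibration is good to about 2 mm. A picture is of the moment at which its call begins. There is no depth.
- ticket.close_job(): hands the job in, once; it reports no verdict.
Trained networks look in a picture, given as the dict that the camera call returned (one of the last four; its "shot" number tells which), for a name from the list of things; names that differ only in an ending like _2 or _b are one class to them, and where a whole thing is asked for, a point or a joint stands for the part that bears it (a point fixed in the world has none). Each returns a list of dicts, best first, with "p" (0 to 1); they miss things now and then, are a little off and sometimes report something else, mostly with a low value. They report only what shows in the picture. A call takes as long as a camera call. They do not tell look-alikes from the thing itself.
- cams.look_for(thing, picture): "bbox" ([left, top, width, height] in pixels, round what is visible of it).
The state is a dict: "time": time; "joint_positions": joint angles; "qvel": joint speeds; "joint_torque": joint torques, N m; "tool_pos": TCP position; "ee_rot": TCP orientation; "wrist_force": force on the tool from outside, world axes, zero at the start; "wrist_torque": the same for the moment, N m; "width": finger opening in m.
Only numpy, scipy, OpenCV 4.12 (cv2) and the standard library are available. Lean on these libraries where they do the work, as an engineer would, in place of code of your own. Each camera call takes 0.05 s, during which the arm holds its last target.

## Working session

There is one attempt and no reset: what is moved stays moved. The work goes in short steps, Python scripts to look and compute and a tool call to move; the robot and the scene stay as the last step left them, time stands still between calls to the robot, and variables do not carry over. Pictures are saved under pics/ and viewed, and the job is handed in when it is done.

Besides the shell and the picture viewer there is one more tool, called after "Request:" in YAML: its name, and indented under it one key for each argument. jog_arm: Moves the arm, as the interface text tells. Its arguments: {"type":"object","properties":{"series":{"type":"array","items":{"type":"object","properties":{"x":{"type":"number"},"y":{"type":"number"},"z":{"type":"number"},"rx":{"type":"number"},"ry":{"type":"number"},"rz":{"type":"number"}}}},"claw":{"type":"number"}},"required":["series"]}

```bash
mkdir -p pics; ls; cat > h.py <<'E'
from bench import robot, cams, ticket
import numpy as np, cv2
def snap(n,f):
    s=cams.snapshot(n); cv2.imwrite('pics/'+f,cv2.cvtColor(s['img'],cv2.COLOR_RGB2BGR)); return s
E
python3 - <<'E'
from h import *
o=robot.get_obs(); print(o)
for n in ['scene','side','wrist']:
    s=snap(n,n+'0.png'); print(n,s['mtx'],s['origin'],s['attitude'])
    for t in ['coaster','tea_glass','teaspoon','blue_bowl','bottle_brush','tea_tray','wash_tray','yellow_bowl','salt_shaker']:
        print(t,[(np.round(d['bbox'],1).tolist(),round(d['p'],2)) for d in cams.look_for(t,s)])
print(robot.get_obs()['time'])
E
```

```text
pics
{'time': 0.0, 'joint_positions': array([-1.03116265e-01,  8.79063981e-02,  1.37225520e+00,  4.55415928e-07,
        1.68357496e+00, -1.03133359e-01]), 'qvel': array([-0.00018302,  0.00039391,  0.00024081, -0.00069428,  0.00021827,
       -0.00091011]), 'joint_torque': array([ 1.28542815e-03, -3.40182602e+01, -3.02423716e+01,  7.18220207e-02,
        3.29729996e-02, -1.13141955e-04]), 'tool_pos': array([5.49452983e-01, 4.32016653e-05, 2.04330252e-01]), 'ee_rot': array([-3.14137149e+00,  2.13246419e-03,  1.73804829e-05]), 'wrist_force': array([-0.20255051, -0.12019508, -0.63765252]), 'wrist_torque': array([ 0.00163293,  0.03135237, -0.02345138]), 'width': 0.09393668675076519}
scene [[407.88657262   0.         276.69513438]
 [  0.         407.88657262 207.14916304]
 [  0.           0.           1.        ]] [1.25512014 0.28127289 0.64159712] [-2.24044362  0.00708088  1.91806486]
coaster [([308.0, 263.1, 30.1, 25.7], 0.56)]
tea_glass [([203.8, 184.3, 26.7, 32.9], 0.73)]
teaspoon [([264.1, 191.0, 50.4, 10.2], 0.81)]
blue_bowl [([106.6, 158.6, 92.0, 54.6], 0.74), ([232.3, 171.8, 19.5,
[... 1186 characters left out ...]
.16718801]
 [  0.           0.           1.        ]] [0.55101593 0.06665931 0.38581201] [ 2.90324760e+00  3.56515021e-04 -1.63873944e-03]
coaster [([387.9, 2.7, 68.1, 41.2], 0.73)]
tea_glass [([255.1, 288.0, 46.8, 81.2], 0.84)]
teaspoon [([146.1, 110.8, 47.4, 129.1], 0.78)]
blue_bowl [([154.8, 276.9, 43.3, 46.5], 0.97), ([0.0, 1.1, 62.0, 60.8], 0.74), ([248.1, 6.5, 72.2, 81.6], 0.6), ([390.2, 0.0, 68.6, 42.1], 0.47)]
bottle_brush [([352.9, 126.8, 57.1, 131.6], 0.62)]
tea_tray [([252.2, 286.1, 51.0, 81.0], 0.24)]
wash_tray [([153.3, 409.5, 87.9, 8.3], 0.84)]
yellow_bowl [([229.3, 147.0, 67.4, 66.8], 0.85), ([247.1, 7.7, 73.9, 78.8], 0.41)]
salt_shaker [([372.1, 315.6, 45.8, 63.8], 0.82)]
1.5
```

View images.

View pics/scene0.png

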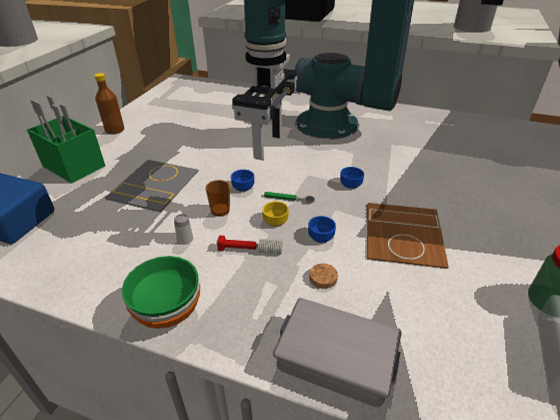

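View pics/side0.png

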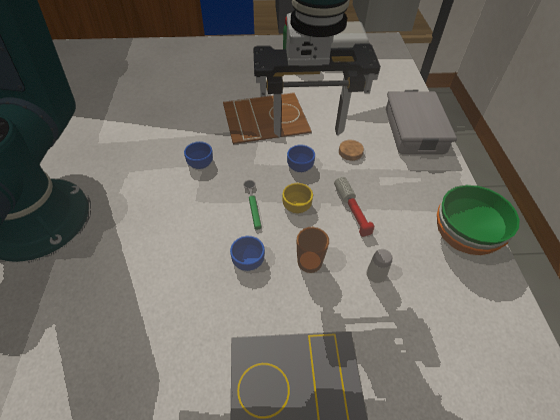

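View pics/wrist0.png

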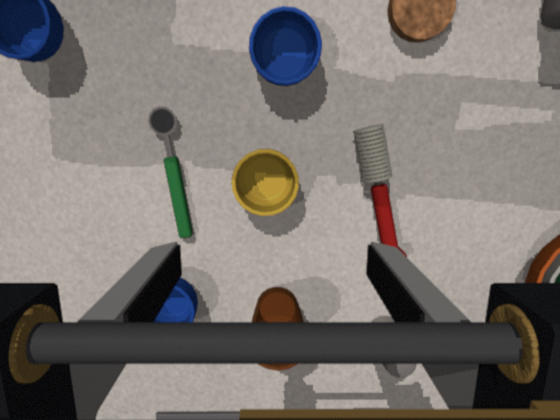

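```bash
cat >> h.py <<'E'
from scipy.spatial.transform import Rotation as R
cal={}
def Rm(a): return R.from_euler('xyz',a).as_matrix()
def ray(s,u,v):
    d=np.linalg.inv(s['mtx'])@np.array([u,v,1.0]); return Rm(s['attitude'])@d
def plane(s,u,v,z=0.0):
    d=ray(s,u,v); o=np.array(s['origin']); return (o+d*(z-o[2])/d[2])
def proj(s,p):
    q=Rm(s['attitude']).T@(np.asarray(p,float)-s['origin']); q=s['mtx']@q; return q[:2]/q[2]
E
python3 - <<'E'
from h import *
import pickle
S={n:snap(n,n+'1.png') for n in ['scene','side','wrist']}
pickle.dump(S,open('s0.pkl','wb'))
def c(b,fx=.5,fy=.5): return b[0]+b[2]*fx,b[1]+b[3]*fy
# sanity: yellow bowl mid ht .018, bbox centres
B={'yellow':([260.8,203.5,30.8,22.9],[282.7,183.9,28.2,27.5],[229.3,147,67.4,66.8],.02),
'coaster':([308,263.1,30.1,25.7],[336,140.5,27.2,21.4],None,.008),
'blue':([307.1,217.2,26.1,25.5],[284.9,144.4,30.4,23.0],[248.1,6.5,72.2,81.6],.02),
'blue2':([232.3,171.8,19.5,21.7],[231,238,34,31],None,.02),
'blue3':([341.3,168,24.5,18.3],[186.3,140,26.3,27.3],None,.02),
'salt':([173,211.4,20.9,36.2],[361.9,248.6,27.5,34.8],None,.033),
'glass':([203.8,184.3,26.7,32.9],[297,227.7,32.3,44.6],None,.038)}
for k,(a,b,w,z) in B.items():
    print(k,plane(S['scene'],*c(a),z).round(3),plane(S['side'],*c(b),z).round(3), None if w is None else plane(S['wrist'],*c(w),z).round(3))
for n in ['scene','side']:
    im=cv2.cvtColor(S[n]['img'],cv2.COLOR_RGB2BGR)
    crops={'scene':[(355,195,100,80),(100,150,110,70)],'side':[(215,85,105,65),(220,325,160,95)]}[n]
    for i,(x,y,w,h) in enumerate(crops):
        k=min(800/w,600/h); k=int(k)
        cv2.imwrite(f'pics/crop_{n}{i}.png',cv2.resize(im[y:y+h,x:x+w],None,fx=k,fy=k,interpolation=cv2.INTER_CUBIC)); print(n,i,k,x,y)
E
```

```text
yellow [0.547 0.019 0.02 ] [0.542 0.013 0.02 ] [0.54 0.01 0.02]
coaster [0.687 0.173 0.008] [0.681 0.163 0.008] None
blue [0.564 0.132 0.02 ] [0.56  0.139 0.02 ] [0.561 0.131 0.02 ]
blue2 [ 0.45  -0.113  0.02 ] [ 0.439 -0.121  0.02 ] None
blue3 [0.327 0.161 0.02 ] [0.329 0.157 0.02 ] None
salt [ 0.68  -0.155  0.033] [ 0.667 -0.167  0.033] None
glass [ 0.564 -0.128  0.038] [ 0.558 -0.131  0.038] None
scene 0 7 355 195
scene 1 7 100 150
side 0 7 215 85
side 1 5 220 325
```

```bash
python3 - <<'E'
import cv2,numpy as np
a=[cv2.resize(cv2.imread(f'pics/crop_{n}.png'),(400,290)) for n in ['scene0','scene1','side0','side1']]
cv2.imwrite('pics/m.png',np.vstack([np.hstack(a[:2]),np.hstack(a[2:])]))
E
```

```text
(no output)
```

View pics/m.png

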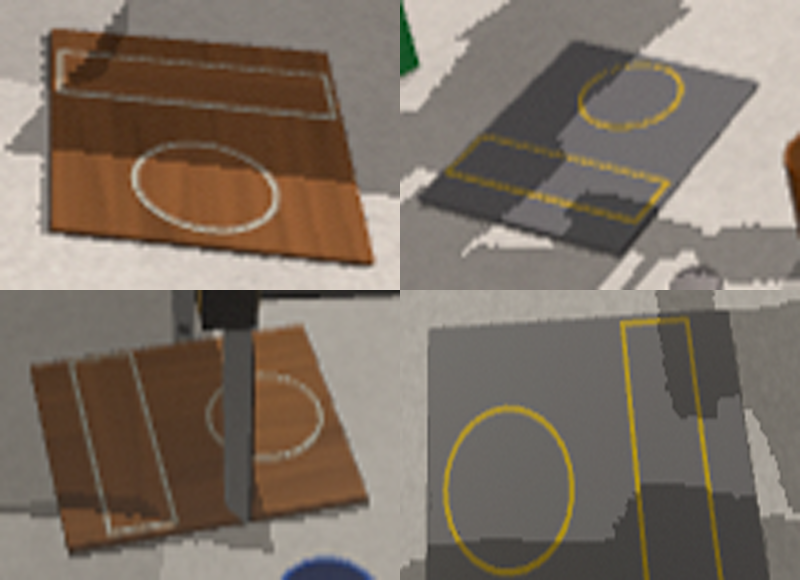

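```bash
python3 - <<'E'
from h import *
import pickle
S=pickle.load(open('s0.pkl','rb'))
for n,P in [('scene',[(367.5,203.3),(437,208.9),(448,268),(367.5,258.4)]),('scene',[(148,160),(197.6,170.5),(162,211.6),(105.5,198.3)]),('side',[(215+32*105/400,85+75*65/290),(215+302*105/400,85+36*65/290),(215+368*105/400,85+210*65/290),(215+70*105/400,85+258*65/290)]),('side',[(220+28*.4,325+38*95/290),(220+328*.4,325+22*95/290)])]:
    Q=np.array([plane(S[n],*p,.006) for p in P]); print(n,Q[:,:2].round(3).tolist(),Q.mean(0).round(3),[round(float(np.linalg.norm(Q[i]-Q[i-1])),3) for i in range(len(Q))])
E
```

```text
scene [[0.411, 0.216], [0.376, 0.382], [0.576, 0.414], [0.604, 0.25]] [0.492 0.315 0.006] [0.197, 0.17, 0.203, 0.167]
scene [[0.417, -0.431], [0.419, -0.265], [0.613, -0.259], [0.614, -0.428]] [ 0.516 -0.346  0.006] [0.197, 0.166, 0.195, 0.169]
side [[0.376, 0.373], [0.569, 0.405], [0.599, 0.239], [0.405, 0.207]] [0.487 0.306 0.006] [0.169, 0.196, 0.169, 0.196]
side [[0.409, -0.275], [0.609, -0.275]] [ 0.509 -0.275  0.006] [0.199, 0.199]
```

Request:
jog_arm:
  series:
    - {"y": -0.036,"z": -0.014}
    - {"y": -0.036,"z": -0.014}
    - {"y": -0.036,"z": -0.014}
    - {"y": -0.036,"z": -0.014}
    - {"y": -0.036,"z": -0.014}
    - {"y": -0.036,"z": -0.014}
    - {"y": -0.036,"z": -0.014}
    - {"x": 0}

```text
invalid input
```

```bash
python3 - <<'E'
from h import *
import pickle
s=snap('wrist','w1.png'); pickle.dump(s,open('w1.pkl','wb')); print(s['origin'],s['attitude'])
print(robot.get_obs()['tool_pos'],robot.get_obs()['ee_rot'])
for t in ['coaster','blue_bowl','yellow_bowl','tea_tray']:
  for d in cams.look_for(t,s):
    b=d['bbox'];print(t,np.round(b,1),round(d['p'],2),plane(s,b[0]+b[2]/2,b[1]+b[3]/2,{'coaster':.01,'tea_tray':.006}.get(t,.025)).round(3))
E
```

```text
[0.55101753 0.06665924 0.38580047] [ 2.90324983e+00  3.78113544e-04 -1.63864088e-03]
[5.50024578e-01 1.39566827e-05 2.05488436e-01] [ 3.14158828e+00 -6.95677577e-05  6.90637708e-05]
coaster [146.3 109.4  46.6 128.5] 0.73 [0.446 0.015 0.01 ]
coaster [3.873e+02 2.000e-01 7.070e+01 4.220e+01] 0.59 [0.688 0.155 0.01 ]
blue_bowl [248.6   7.   71.   82.1] 0.81 [0.56  0.13  0.025]
blue_bowl [ 0.   2.2 62.6 60.3] 0.57 [0.336 0.143 0.025]
yellow_bowl [228.6 147.9  70.6  68.4] 0.61 [0.541 0.009 0.025]
```

View pics/w1.png

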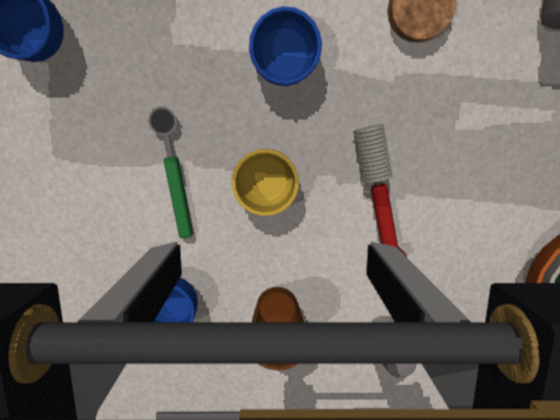

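Request:
jog_arm:
  series:
    - {"x": 0,"y": -0.036,"z": -0.014,"rx": 0,"ry": 0,"rz": 0}
    - {"x": 0,"y": -0.036,"z": -0.014,"rx": 0,"ry": 0,"rz": 0}
    - {"x": 0,"y": -0.036,"z": -0.014,"rx": 0,"ry": 0,"rz": 0}
    - {"x": 0,"y": -0.036,"z": -0.014,"rx": 0,"ry": 0,"rz": 0}
    - {"x": 0,"y": -0.036,"z": -0.014,"rx": 0,"ry": 0,"rz": 0}
    - {"x": 0,"y": -0.036,"z": -0.014,"rx": 0,"ry": 0,"rz": 0}
    - {"x": 0,"y": -0.036,"z": -0.014,"rx": 0,"ry": 0,"rz": 0}
    - {"x": 0,"y": 0,"z": 0,"rx": 0,"ry": 0,"rz": 0}
  claw: 1

```text
time: 2.57
tool_pos: [0.5506, 0.2597, 0.3042]
ee_rot: [-3.141, 0.005, -0.009]
wrist_force: [-0.0, -0.7, -0.3]
width: 0.0943
```

```bash
python3 - <<'E'
from h import *
import pickle
s=snap('wrist','w2.png'); pickle.dump(s,open('w1.pkl','wb')); print(s['origin'],s['attitude'])
print(robot.get_obs()['tool_pos'],robot.get_obs()['ee_rot'])
for t in ['coaster','blue_bowl','yellow_bowl','tea_tray']:
  for d in cams.look_for(t,s):
    b=d['bbox'];print(t,np.round(b,1),round(d['p'],2),plane(s,b[0]+b[2]/2,b[1]+b[3]/2,{'coaster':.01,'tea_tray':.006}.get(t,.025)).round(3))
E
```

```text
[0.55309376 0.32628111 0.48456974] [ 2.90391015  0.00526666 -0.01112715]
[0.55070348 0.25700916 0.30322341] [ 3.13931711  0.00581738 -0.01155016]
coaster [356.8 223.4  44.3  34.7] 0.72 [0.688 0.171 0.01 ]
blue_bowl [187.  409.2  29.4  10.3] 0.79 [ 0.442 -0.086  0.025]
blue_bowl [ 73.  237.5  59.1  48.4] 0.6 [0.326 0.151 0.025]
blue_bowl [255.9 251.8  51.1  52.2] 0.57 [0.559 0.126 0.025]
yellow_bowl [248.7 362.3  46.8  18.9] 0.97 [ 0.545 -0.016  0.025]
tea_tray [129.1  50.2 184.2 162.6] 0.64 [0.485 0.315 0.006]
```

View pics/w2.png

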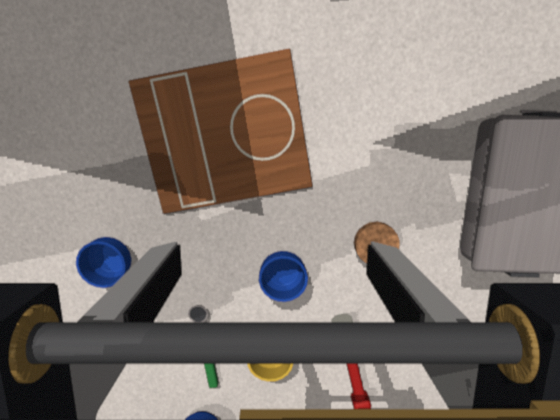

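```bash
cat >> h.py <<'E'
def top(s,z,x0,x1,y0,y1,mm=1.0):
    """rectified: col = (x-x0)*1000/mm, row=(y1-y)*1000/mm"""
    W=[(x0,y1),(x1,y1),(x1,y0),(x0,y0)]
    src=np.float32([proj(s,(x,y,z)) for x,y in W]); k=1000/mm
    w,h=int((x1-x0)*k),int((y1-y0)*k)
    H=cv2.getPerspectiveTransform(src,np.float32([(0,0),(w,0),(w,h),(0,h)]))
    return cv2.cvtColor(cv2.warpPerspective(s['img'],H,(w,h),flags=cv2.INTER_CUBIC),cv2.COLOR_RGB2BGR)
def w2px(p,x0,y1,mm=1.0): return (p[0]-x0)*1000/mm,(y1-p[1])*1000/mm
def big(mask):
    n,l,st,c=cv2.connectedComponentsWithStats(mask.astype(np.uint8)); i=1+np.argmax(st[1:,4]); return (l==i).astype(np.uint8)
E
python3 - <<'E'
from h import *
import pickle
s=pickle.load(open('w1.pkl','rb'))
x0,x1,y0,y1=.35,.75,.08,.44
t=top(s,.006,x0,x1,y0,y1,.5); cv2.imwrite('pics/t1.png',t)
hsv=cv2.cvtColor(t,cv2.COLOR_BGR2HSV); 
# tray
m=(hsv[...,0]<18)&(hsv[...,1]>85)
m[ int((y1-.2)*2000):]=0
m=big(cv2.morphologyEx(m.astype(np.uint8),cv2.MORPH_CLOSE,np.ones((15,15))))
c=max(cv2.findContours(m,0,1)[0],key=cv2.contourArea); r=cv2.minAreaRect(c); print('tray',x0+r[0][0]/2000,y1-r[0][1]/2000,np.array(r[1])/2,r[2])
# circle white
e=cv2.erode(m,np.ones((9,9)))
wm=(hsv[...,1]<95)&(e>0); print(wm.sum())
n,l,st,cc=cv2.connectedComponentsWithStats(wm.astype(np.uint8))
for i in range(1,n):
    if st[i,4]>60: 
        pts=np.argwhere(l==i)[:,::-1].astype(np.float32); r=cv2.minAreaRect(pts); print(st[i],x0+r[0][0]/2000,y1-r[0][1]/2000,np.array(r[1])/2,r[2])
t=top(s,.036,x0,x1,y0,y1,.5);hsv=cv2.cvtColor(t,cv2.COLOR_BGR2HSV)
m=big((abs(hsv[...,0].astype(int)-112)<14)&(hsv[...,1]>120)&(np.arange(t.shape[1])[None]>260)); c=max(cv2.findContours(m,0,1)[0],key=cv2.contourArea); (u,v),rr=cv2.minEnclosingCircle(c); print('blue',x0+u/2000,y1-v/2000,rr/2, st is None)
r=cv2.boundingRect(c);print(x0+(r[0]+r[2]/2)/2000,y1-(r[1]+r[3]/2)/2000,r)
t=top(s,.016,x0,x1,y0,y1,.5);hsv=cv2.cvtColor(t,cv2.COLOR_BGR2HSV)
m=(hsv[...,0]<18)&(hsv[...,1]>85)&(np.arange(t.shape[1])[None]>560); m=big(m); c=max(cv2.findContours(m,0,1)[0],key=cv2.contourArea); r=cv2.boundingRect(c);print('coaster',r,x0+(r[0]+r[2]/2)/2000,y1-(r[1]+r[3]/2)/2000, 'top-right edge based', x0+(r[0]+r[2])/2000-.029, y1-r[1]/2000-.029)
E
```

```text
tray 0.48708358764648435 0.310255859375 [169.1806488  198.94422913] 80.12216186523438
11531
[ 101  108  148  339 7129] 0.43735211944580077 0.30155674743652344 [164.12756348  47.90558624] 80.09998321533203
[ 291  161  164  164 4402] 0.536250015258789 0.31875 [81.317276 81.317276] 45.0
blue 0.5602499999999999 0.1325551452636719 34.20992660522461 False
0.56075 0.13224999999999998 (359, 547, 125, 137)
coaster (609, 482, 117, 113) 0.68375 0.17075 top-right edge based 0.6839999999999999 0.17
```

View pics/t1.png

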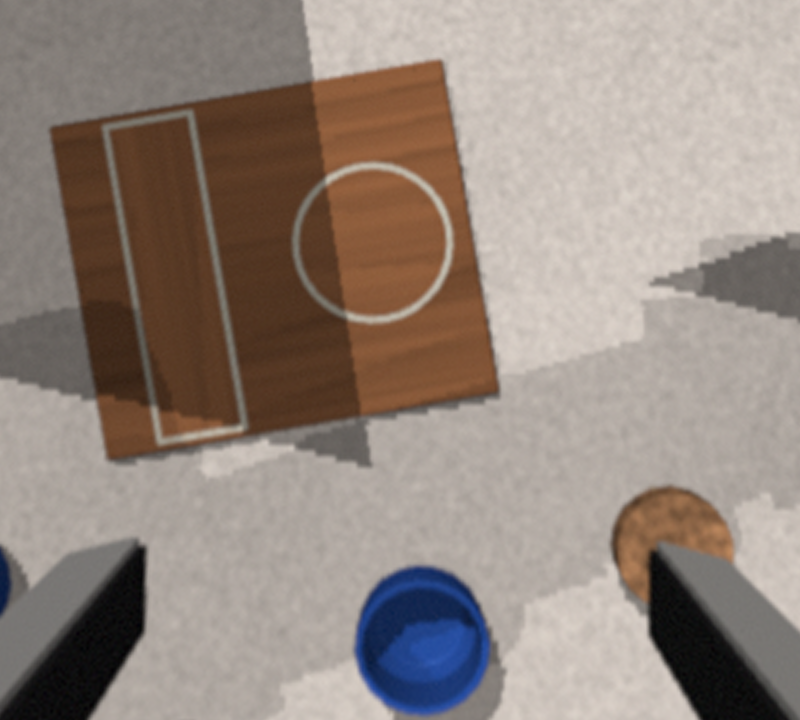

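Request:
jog_arm:
  series:
    - {"x": 0.019,"y": 0.0124,"z": 0.028,"rx": 0,"ry": 0,"rz": 0}
    - {"x": 0.019,"y": 0.0124,"z": 0.028,"rx": 0,"ry": 0,"rz": 0}
    - {"x": 0.019,"y": 0.0124,"z": 0.028,"rx": 0,"ry": 0,"rz": 0}
    - {"x": 0.019,"y": 0.0124,"z": 0.028,"rx": 0,"ry": 0,"rz": 0}
    - {"x": 0.019,"y": 0.0124,"z": 0.028,"rx": 0,"ry": 0,"rz": 0}
    - {"x": 0.019,"y": 0.0124,"z": 0.028,"rx": 0,"ry": 0,"rz": 0}
    - {"x": 0.019,"y": 0.0124,"z": 0.028,"rx": 0,"ry": 0,"rz": 0}
    - {"x": 0,"y": 0,"z": 0,"rx": 0,"ry": 0,"rz": 0}
    - {"x": 0,"y": 0,"z": 0,"rx": 0,"ry": 0,"rz": 0}
  claw: 1

```text
time: 3.57
tool_pos: [0.6837, 0.14, 0.0951]
ee_rot: [3.137, 0.012, -0.039]
wrist_force: [1.6, -0.1, 0.8]
width: 0.0942
```

```bash
python3 - <<'E'
from h import *
import pickle
s=snap('wrist','w3.png')
o=robot.get_obs();print(o['tool_pos'],o['ee_rot'])
t=top(s,.016,.6,.76,.08,.24,.25);cv2.imwrite('pics/t3.png',t);hsv=cv2.cvtColor(t,cv2.COLOR_BGR2HSV)
m=big((hsv[...,0]<18)&(hsv[...,1]>85)); c=max(cv2.findContours(m,0,1)[0],key=cv2.contourArea); r=cv2.boundingRect(c);print('coaster',r,.6+(r[0]+r[2]/2)/4000,.24-(r[1]+r[3]/2)/4000)
S=pickle.load(open('s0.pkl','rb'));w=S['wrist']
t=top(w,.008,.36,.72,-.12,.2,.5);cv2.imwrite('pics/t2.png',t)
hsv=cv2.cvtColor(t,cv2.COLOR_BGR2HSV)
m=big((abs(hsv[...,0].astype(int)-65)<18)&(hsv[...,1]>90)); p=np.argwhere(m)[:,::-1].astype(np.float32);r=cv2.minAreaRect(p); print('handle',.36+r[0][0]/2000,.2-r[0][1]/2000,np.array(r[1])/2,r[2])
t=top(w,.015,.36,.72,-.12,.2,.5);hsv=cv2.cvtColor(t,cv2.COLOR_BGR2HSV)
m=big(((hsv[...,0]<5)|(hsv[...,0]>174))&(hsv[...,1]>150)); p=np.argwhere(m)[:,::-1].astype(np.float32);r=cv2.minAreaRect(p); print('red',.36+r[0][0]/2000,.2-r[0][1]/2000,np.array(r[1])/2,r[2])
E
```

```text
[0.68300812 0.13941044 0.09414533] [ 3.13536737  0.01372288 -0.03912749]
coaster (227, 173, 228, 230) 0.68525 0.16799999999999998
handle 0.45293280792236323 -0.009643676757812497 [84.31639862 14.02732086] 82.33319854736328
red 0.6633883972167969 -0.028580398559570314 [69.68486786 16.05611801] 76.1924819946289
```

View pics/w3.png

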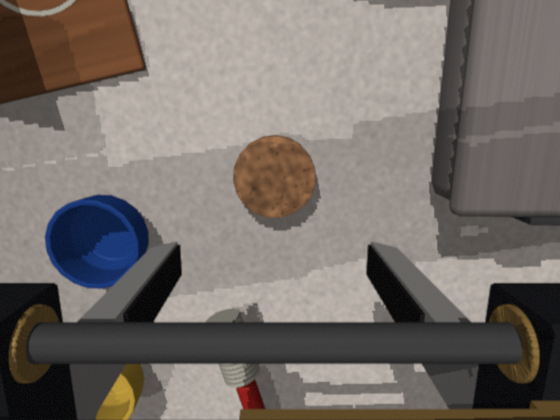

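View pics/t2.png

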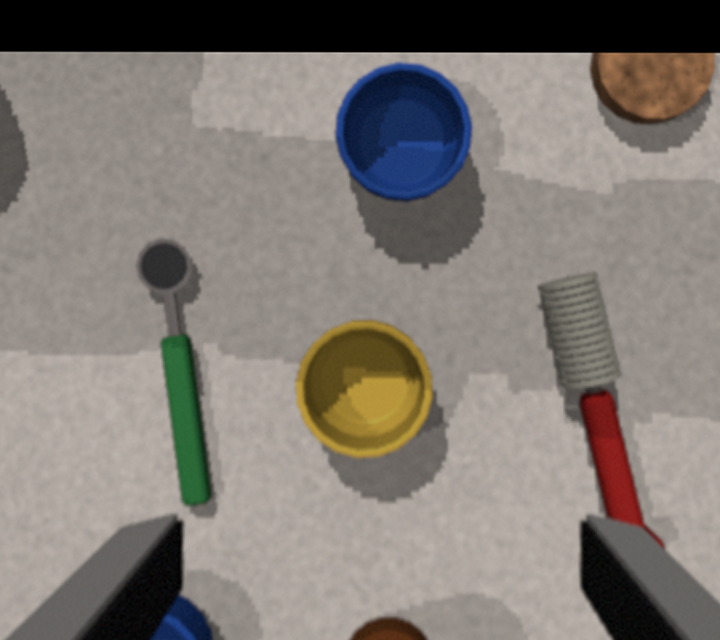

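```bash
cat >> h.py <<'E'
def plan(x,y,z,yaw):
    o=robot.get_obs(); Rc=R.from_euler('xyz',o['ee_rot']); Rt=R.from_euler('xyz',[np.pi,0,yaw])
    d=Rc.inv().apply(np.array([x,y,z])-o['tool_pos']); rv=(Rc.inv()*Rt).as_rotvec(degrees=True)
    n=max(abs(np.linalg.norm(d))/.036,np.linalg.norm(rv)/6.0)
    print('t',o['time'],'pos',o['tool_pos'].round(4),'rot',o['ee_rot'].round(3),'w',round(o['width'],4)); print(' delta mm',(d*1000).round(1),'rv',rv.round(2),'rows',round(float(n),1))
E
cat > p.py <<'E'
import sys; from h import *; plan(*map(float,sys.argv[1:5]))
E
python3 p.py .685 .168 .06 0
```

```text
t 3.6167 pos [0.683  0.1394 0.0941] rot [ 3.135  0.014 -0.039] w 0.0942
 delta mm [  1.3 -28.9  34. ] rv [ 0.34  0.79 -2.24] rows 1.2
```

Request:
jog_arm:
  series:
    - {"x": 0.001,"y": -0.0145,"z": 0.017,"rx": 0.2,"ry": 0.4,"rz": -1.2}
    - {"x": 0.001,"y": -0.0145,"z": 0.017,"rx": 0.2,"ry": 0.4,"rz": -1.1}
    - {"x": 0,"y": 0,"z": 0,"rx": 0,"ry": 0,"rz": 0}
  claw: 1

```text
time: 3.87
tool_pos: [0.6868, 0.167, 0.0652]
ee_rot: [-3.139, -0.008, -0.002]
wrist_force: [-0.1, -0.2, -0.9]
width: 0.0938
```

```bash
python3 p.py .685 .168 .004 0
```

```text
t 3.8667 pos [0.6868 0.167  0.0652] rot [-3.139e+00 -8.000e-03 -2.000e-03] w 0.0938
 delta mm [-2.3 -0.8 61.2] rv [-0.17 -0.45 -0.09] rows 1.7
```

Request:
jog_arm:
  series:
    - {"x": -0.001,"y": 0,"z": 0.02,"rx": -0.1,"ry": -0.2,"rz": 0}
    - {"x": -0.001,"y": 0,"z": 0.02,"rx": 0,"ry": -0.2,"rz": 0}
    - {"x": 0,"y": 0,"z": 0.015,"rx": 0,"ry": 0,"rz": 0}
    - {"x": 0,"y": 0,"z": 0,"rx": 0,"ry": 0,"rz": 0}
  claw: 1

```text
time: 4.2
tool_pos: [0.6879, 0.1683, 0.0215]
ee_rot: [-3.139, -0.016, -0.0]
wrist_force: [-0.2, -1.4, -0.3]
width: 0.0941
```

```bash
python3 p.py .685 .168 .004 0
```

```text
t 4.2 pos [0.6879 0.1683 0.0215] rot [-3.139 -0.016 -0.   ] w 0.0941
 delta mm [-3.1  0.3 17.4] rv [-0.14 -0.9  -0.02] rows 0.5
```

Request:
jog_arm:
  series:
    - {"x": -0.0025,"y": 0,"z": 0.014,"rx": -0.1,"ry": -0.8,"rz": 0}
    - {"x": 0,"y": 0,"z": 0.004,"rx": 0,"ry": 0,"rz": 0}
    - {"x": 0,"y": 0,"z": 0,"rx": 0,"ry": 0,"rz": 0}
  claw: 1

```text
time: 4.45
tool_pos: [0.6879, 0.1686, 0.0096]
ee_rot: [-3.14, -0.009, -0.0]
wrist_force: [-0.2, -0.2, -0.0]
width: 0.0938
```

```bash
python3 p.py .685 .168 .004 0
```

```text
t 4.45 pos [0.6879 0.1686 0.0096] rot [-3.14  -0.009 -0.   ] w 0.0938
 delta mm [-2.9  0.6  5.5] rv [-0.09 -0.54 -0.03] rows 0.2
```

Request:
jog_arm:
  series:
    - {"x": -0.003,"y": 0,"z": 0.005,"rx": 0,"ry": -0.5,"rz": 0}
    - {"x": 0,"y": 0,"z": 0.001,"rx": 0,"ry": -0.2,"rz": 0}
  claw: 1

```text
time: 4.62
tool_pos: [0.6857, 0.1686, 0.0056]
ee_rot: [-3.14, 0.001, -0.001]
wrist_force: [0.2, 1.6, -0.6]
width: 0.0942
```

Request:
jog_arm:
  series:
    - {"x": 0,"y": 0,"z": 0,"rx": 0,"ry": 0,"rz": 0}
    - {"x": 0,"y": 0,"z": 0,"rx": 0,"ry": 0,"rz": 0}
    - {"x": 0,"y": 0,"z": 0,"rx": 0,"ry": 0,"rz": 0}
    - {"x": 0,"y": 0,"z": 0,"rx": 0,"ry": 0,"rz": 0}
    - {"x": 0,"y": 0,"z": 0,"rx": 0,"ry": 0,"rz": 0}
    - {"x": 0,"y": 0,"z": 0,"rx": 0,"ry": 0,"rz": 0}
  claw: 0

```text
time: 5.12
tool_pos: [0.6869, 0.1686, 0.0074]
ee_rot: [-3.139, -0.002, -0.001]
wrist_force: [-0.2, -0.1, 0.4]
width: 0.0576
```

```bash
python3 p.py .536 .319 .1 0
```

```text
t 5.1167 pos [0.6869 0.1686 0.0074] rot [-3.139e+00 -2.000e-03 -1.000e-03] w 0.0576
 delta mm [-150.9 -150.5  -92.5] rv [-0.14 -0.11 -0.05] rows 6.5
```

Request:
jog_arm:
  series:
    - {"x": 0,"y": 0,"z": -0.03,"rx": 0,"ry": 0,"rz": 0}
    - {"x": -0.012,"y": -0.012,"z": -0.03,"rx": 0,"ry": 0,"rz": 0}
    - {"x": -0.024,"y": -0.024,"z": -0.012,"rx": 0,"ry": 0,"rz": 0}
    - {"x": -0.024,"y": -0.024,"z": -0.006,"rx": 0,"ry": 0,"rz": 0}
    - {"x": -0.024,"y": -0.024,"z": 0,"rx": 0,"ry": 0,"rz": 0}
    - {"x": -0.024,"y": -0.024,"z": 0,"rx": 0,"ry": 0,"rz": 0}
    - {"x": -0.024,"y": -0.024,"z": 0,"rx": 0,"ry": 0,"rz": 0}
    - {"x": -0.015,"y": -0.015,"z": 0,"rx": 0,"ry": 0,"rz": 0}
    - {"x": 0,"y": 0,"z": 0,"rx": 0,"ry": 0,"rz": 0}
  claw: 0

```text
time: 5.87
tool_pos: [0.5351, 0.3193, 0.0877]
ee_rot: [-3.137, 0.0, -0.008]
wrist_force: [-0.2, -0.6, -0.2]
width: 0.0573
```

```bash
python3 p.py .536 .319 .05 0
```

```text
t 5.8667 pos [0.5351 0.3193 0.0877] rot [-3.137  0.    -0.008] w 0.0573
 delta mm [ 0.9  0.5 37.7] rv [-0.25  0.   -0.44] rows 1.0
```

Request:
jog_arm:
  series:
    - {"x": 0,"y": 0,"z": 0.025,"rx": -0.2,"ry": 0,"rz": -0.4}
    - {"x": 0,"y": 0,"z": 0.025,"rx": 0,"ry": 0,"rz": 0}
    - {"x": 0,"y": 0,"z": 0.012,"rx": 0,"ry": 0,"rz": 0}
    - {"x": 0,"y": 0,"z": 0,"rx": 0,"ry": 0,"rz": 0}
  claw: 0

```text
time: 6.2
tool_pos: [0.5368, 0.3209, 0.027]
ee_rot: [-3.139, -0.007, 0.003]
wrist_force: [-0.3, -0.3, -1.1]
width: 0.0573
```

```bash
python3 p.py .536 .319 .014 0; python3 -c "
from h import *
snap('wrist','w4.png')"
```

```text
t 6.2 pos [0.5368 0.3209 0.027 ] rot [-3.139e+00 -7.000e-03  3.000e-03] w 0.0573
 delta mm [-0.9  1.9 13. ] rv [-0.13 -0.42  0.2 ] rows 0.4
```

View pics/w4.png

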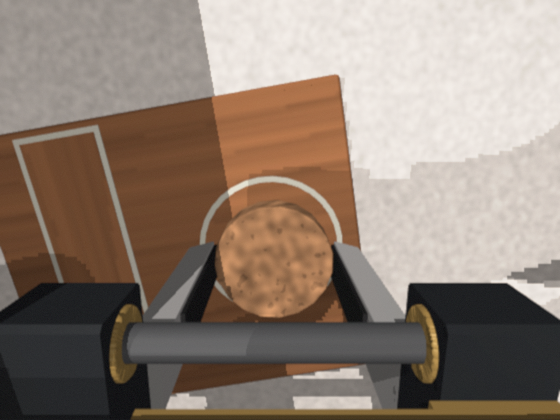

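Request:
jog_arm:
  series:
    - {"x": -0.001,"y": 0.002,"z": 0.009,"rx": -0.1,"ry": -0.4,"rz": 0.2}
    - {"x": 0,"y": 0,"z": 0.004,"rx": 0,"ry": 0,"rz": 0}
    - {"x": 0,"y": 0,"z": 0,"rx": 0,"ry": 0,"rz": 0}
  claw: 0

```text
time: 6.5
tool_pos: [0.5393, 0.3181, 0.0166]
ee_rot: [-3.139, -0.005, -0.003]
wrist_force: [0.6, 0.6, -0.9]
width: 0.0573
```

```bash
python3 p.py .536 .319 .014 0
```

```text
t 6.5 pos [0.5393 0.3181 0.0166] rot [-3.139e+00 -5.000e-03 -3.000e-03] w 0.0573
 delta mm [-3.3 -0.8  2.6] rv [-0.13 -0.27 -0.16] rows 0.1
```

Request:
jog_arm:
  series:
    - {"x": -0.003,"y": -0.001,"z": 0.002,"rx": 0,"ry": -0.2,"rz": 0}
    - {"x": -0.001,"y": 0,"z": 0.001,"rx": 0,"ry": 0,"rz": 0}
  claw: 0

```text
time: 6.67
tool_pos: [0.5365, 0.319, 0.0146]
ee_rot: [-3.138, -0.003, -0.004]
wrist_force: [-0.4, -0.1, -0.7]
width: 0.0574
```

```bash
python3 p.py .536 .319 .014 0
```

```text
t 6.6667 pos [0.5365 0.319  0.0146] rot [-3.138e+00 -3.000e-03 -4.000e-03] w 0.0574
 delta mm [-0.5 -0.   0.6] rv [-0.18 -0.17 -0.24] rows 0.1
```

Request:
jog_arm:
  series:
    - {"x": 0,"y": 0,"z": 0,"rx": 0,"ry": 0,"rz": 0}
    - {"x": 0,"y": 0,"z": 0,"rx": 0,"ry": 0,"rz": 0}
    - {"x": 0,"y": 0,"z": -0.01,"rx": 0,"ry": 0,"rz": 0}
    - {"x": 0,"y": 0,"z": -0.035,"rx": 0,"ry": 0,"rz": 0}
    - {"x": 0,"y": 0,"z": -0.04,"rx": 0,"ry": 0,"rz": 0}
    - {"x": 0,"y": 0,"z": -0.035,"rx": 0,"ry": 0,"rz": 0}
    - {"x": 0,"y": 0,"z": -0.03,"rx": 0,"ry": 0,"rz": 0}
  claw: 1

```text
time: 7.25
tool_pos: [0.5311, 0.3165, 0.164]
ee_rot: [3.137, 0.013, -0.004]
wrist_force: [0.9, 0.6, 1.0]
width: 0.0939
```

```bash
python3 -c "
from h import *
s=snap('wrist','w5.png')
t=top(s,.022,.45,.62,.24,.40,.25);hsv=cv2.cvtColor(t,cv2.COLOR_BGR2HSV);cv2.imwrite('pics/t5.png',t)
"; python3 p.py .4497 .0147 .1 0.134
```

```text
t 7.3 pos [0.5344 0.3181 0.1726] rot [-3.14   0.    -0.004] w 0.0937
 delta mm [-83.6 303.8  72.1] rv [-0.1  -0.   -7.88] rows 9.0
```

View pics/w5.png

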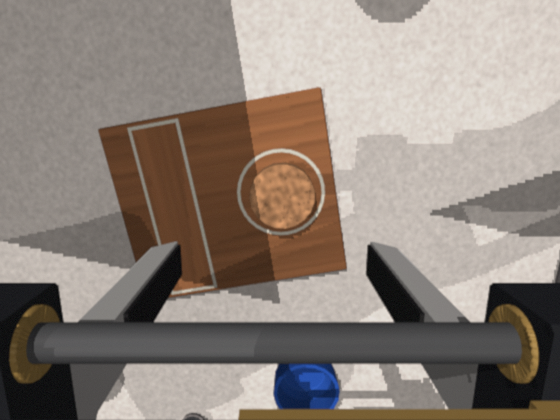

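```bash
cat > tea.py <<'E'
from h import *
import sys
s=snap('wrist','wt.png')
x0,x1,y0,y1=.35,.65,.18,.44
t=top(s,.006,x0,x1,y0,y1,.5);hsv=cv2.cvtColor(t,cv2.COLOR_BGR2HSV)
wm=((hsv[...,1]<95)).astype(np.uint8); yy,xx=np.mgrid[:t.shape[0],:t.shape[1]]
wx=x0+xx/2000; wy=y1-yy/2000; d=np.hypot(wx-.536,wy-.319)
m=(wm>0)&(d>.033)&(d<.046)
A=np.c_[wx[m],wy[m],np.ones(m.sum())]; b=(A[:,:2]**2).sum(1); q=np.linalg.lstsq(A,b,rcond=None)[0]; c=q[:2]/2; print('circle',c,np.sqrt(q[2]+c@c),m.sum())
cv2.imwrite('pics/tt.png',t)
t=top(s,.022,x0,x1,y0,y1,.5);hsv=cv2.cvtColor(t,cv2.COLOR_BGR2HSV)
m=(hsv[...,1]>85)&(hsv[...,0]>5)&(hsv[...,0]<25)
cv2.imwrite('pics/tc.png',t[240-80*0:,:][:,:])
E
python3 tea.py; python3 p.py .4497 .0147 .1 0.134
```

```text
circle [0.53616618 0.31865479] 0.03862876208948234 3997
t 7.35 pos [0.5345 0.3182 0.1703] rot [-3.14   0.    -0.004] w 0.0941
 delta mm [-83.8 304.   69.8] rv [-0.1  -0.   -7.88] rows 9.0
```

View pics/tt.png

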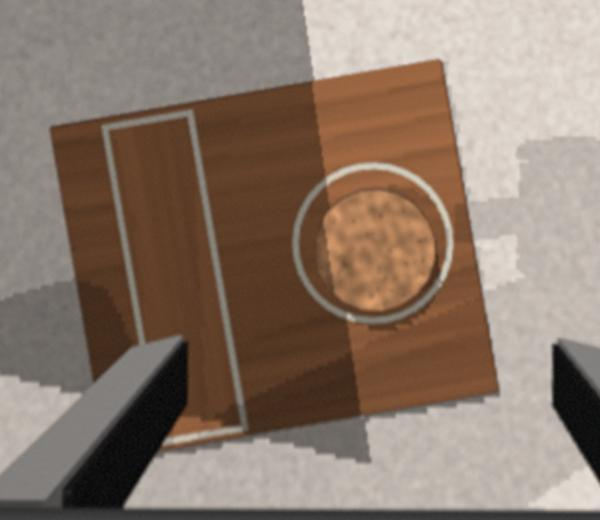

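Request:
jog_arm:
  series:
    - {"x": -0.0085,"y": 0.03,"z": 0.005,"rx": 0,"ry": 0,"rz": -0.8}
    - {"x": -0.0085,"y": 0.03,"z": 0.005,"rx": 0,"ry": 0,"rz": -0.8}
    - {"x": -0.0085,"y": 0.03,"z": 0.005,"rx": 0,"ry": 0,"rz": -0.8}
    - {"x": -0.0085,"y": 0.03,"z": 0.005,"rx": 0,"ry": 0,"rz": -0.8}
    - {"x": -0.0085,"y": 0.03,"z": 0.005,"rx": 0,"ry": 0,"rz": -0.8}
    - {"x": -0.0085,"y": 0.03,"z": 0.005,"rx": 0,"ry": 0,"rz": -0.8}
    - {"x": -0.0085,"y": 0.03,"z": 0.005,"rx": 0,"ry": 0,"rz": -0.8}
    - {"x": -0.0085,"y": 0.03,"z": 0.005,"rx": 0,"ry": 0,"rz": -0.8}
    - {"x": 0,"y": 0,"z": 0,"rx": 0,"ry": 0,"rz": 0}
  claw: 0.5

```text
time: 8.1
tool_pos: [0.4771, 0.0695, 0.1324]
ee_rot: [-3.138, -0.013, 0.122]
wrist_force: [0.1, -0.1, 0.0]
width: 0.047
```

```bash
cat > spoon.py <<'E'
from h import *
s=snap('wrist','ws.png')
x0,x1,y0,y1=.33,.65,-.2,.15
t=top(s,.010,x0,x1,y0,y1,.5);hsv=cv2.cvtColor(t,cv2.COLOR_BGR2HSV)
m=big((abs(hsv[...,0].astype(int)-65)<18)&(hsv[...,1]>90)); p=np.argwhere(m)[:,::-1].astype(np.float32);r=cv2.minAreaRect(p); print('handle',x0+r[0][0]/2000,y1-r[0][1]/2000,np.array(r[1])/2,r[2])
cv2.imwrite('pics/ts.png',t)
E
python3 spoon.py; python3 p.py .4497 .0147 .06 0.134
```

```text
handle 0.45162136840820316 -0.004001785278320319 [74.6368103  14.51455688] 82.3666763305664
t 8.15 pos [0.4778 0.0716 0.1331] rot [-3.135 -0.014  0.122] w 0.0472
 delta mm [-35.8  53.5  72.2] rv [-0.35 -0.81 -0.69] rows 2.7
```

View pics/ts.png

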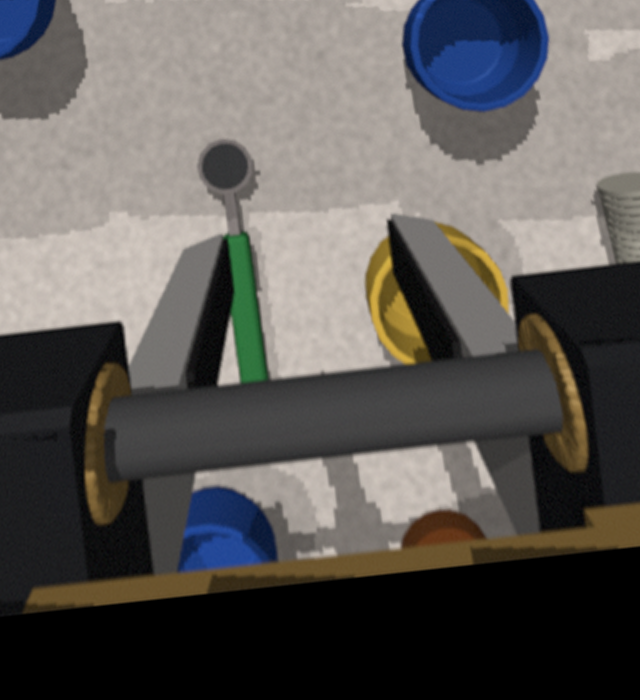

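Request:
jog_arm:
  series:
    - {"x": -0.013,"y": 0.02,"z": 0.02,"rx": -0.2,"ry": -0.4,"rz": -0.4}
    - {"x": -0.013,"y": 0.02,"z": 0.02,"rx": -0.1,"ry": -0.3,"rz": -0.3}
    - {"x": -0.01,"y": 0.016,"z": 0.016,"rx": 0,"ry": 0,"rz": 0}
    - {"x": 0,"y": 0,"z": 0,"rx": 0,"ry": 0,"rz": 0}
  claw: 0.5

```text
time: 8.48
tool_pos: [0.452, 0.0135, 0.078]
ee_rot: [-3.139, -0.011, 0.137]
wrist_force: [-0.2, 0.9, 0.6]
width: 0.0472
```

```bash
python3 p.py .4493 .0147 .03 0.134
```

```text
t 8.4833 pos [0.452  0.0135 0.078 ] rot [-3.139 -0.011  0.137] w 0.0472
 delta mm [-3.1 -1.5 47.9] rv [-0.16 -0.61  0.2 ] rows 1.3
```

Request:
jog_arm:
  series:
    - {"x": -0.003,"y": -0.001,"z": 0.025,"rx": -0.1,"ry": -0.6,"rz": 0.2}
    - {"x": -0.001,"y": 0,"z": 0.025,"rx": 0,"ry": 0,"rz": 0}
    - {"x": 0,"y": 0,"z": 0.014,"rx": 0,"ry": 0,"rz": 0}
    - {"x": 0,"y": 0,"z": 0,"rx": 0,"ry": 0,"rz": 0}
  claw: 0.5

```text
time: 8.82
tool_pos: [0.4532, 0.0186, 0.0164]
ee_rot: [-3.138, -0.01, 0.134]
wrist_force: [-0.3, -0.4, -0.8]
width: 0.0473
```

```bash
python3 p.py .4493 .0147 .004 0.134
```

```text
t 8.8167 pos [0.4532 0.0186 0.0164] rot [-3.138 -0.01   0.134] w 0.0473
 delta mm [-4.5  3.4 12.3] rv [-0.18 -0.58 -0.  ] rows 0.4
```

Request:
jog_arm:
  series:
    - {"x": -0.004,"y": 0.003,"z": 0.009,"rx": -0.1,"ry": -0.5,"rz": 0}
    - {"x": -0.002,"y": 0.001,"z": 0.004,"rx": 0,"ry": -0.2,"rz": 0}
  claw: 0.5

```text
time: 8.98
tool_pos: [0.4502, 0.0158, 0.005]
ee_rot: [-3.14, -0.001, 0.137]
wrist_force: [0.2, 0.7, -0.3]
width: 0.0469
```

```bash
python3 p.py .4493 .0147 .004 0.134
```

```text
t 8.9833 pos [0.4502 0.0158 0.005 ] rot [-3.14e+00 -1.00e-03  1.37e-01] w 0.0469
 delta mm [-1.  1.  1.] rv [-0.09 -0.08  0.16] rows 0.0
```

Request:
jog_arm:
  series:
    - {"x": 0,"y": 0,"z": 0.001,"rx": 0,"ry": 0,"rz": 0}
    - {"x": 0,"y": 0,"z": 0,"rx": 0,"ry": 0,"rz": 0}
    - {"x": 0,"y": 0,"z": 0,"rx": 0,"ry": 0,"rz": 0}
    - {"x": 0,"y": 0,"z": 0,"rx": 0,"ry": 0,"rz": 0}
    - {"x": 0,"y": 0,"z": 0,"rx": 0,"ry": 0,"rz": 0}
    - {"x": 0,"y": 0,"z": 0,"rx": 0,"ry": 0,"rz": 0}
  claw: 0

```text
time: 9.48
tool_pos: [0.4534, 0.0166, 0.0076]
ee_rot: [-3.141, -0.008, 0.137]
wrist_force: [-0.4, -0.3, 0.1]
width: 0.0132
```

```bash
python3 p.py .437 .3015 .1 0.173
```

```text
t 9.4833 pos [0.4534 0.0166 0.0076] rot [-3.141 -0.008  0.137] w 0.0132
 delta mm [  23.5 -284.5  -92. ] rv [-0.03 -0.45 -2.03] rows 8.3
```

Request:
jog_arm:
  series:
    - {"x": 0,"y": 0,"z": -0.03,"rx": 0,"ry": -0.2,"rz": 0}
    - {"x": 0,"y": 0,"z": -0.03,"rx": 0,"ry": 0,"rz": 0}
    - {"x": 0.003,"y": -0.034,"z": -0.02,"rx": 0,"ry": 0,"rz": -0.3}
    - {"x": 0.003,"y": -0.034,"z": -0.006,"rx": 0,"ry": 0,"rz": -0.3}
    - {"x": 0.003,"y": -0.034,"z": 0,"rx": 0,"ry": 0,"rz": -0.3}
    - {"x": 0.003,"y": -0.034,"z": 0,"rx": 0,"ry": 0,"rz": -0.3}
    - {"x": 0.003,"y": -0.034,"z": 0,"rx": 0,"ry": 0,"rz": -0.3}
    - {"x": 0.003,"y": -0.034,"z": 0,"rx": 0,"ry": 0,"rz": -0.3}
    - {"x": 0.003,"y": -0.034,"z": 0,"rx": 0,"ry": 0,"rz": -0.2}
    - {"x": 0,"y": -0.025,"z": 0,"rx": 0,"ry": 0,"rz": 0}
    - {"x": 0,"y": 0,"z": 0,"rx": 0,"ry": 0,"rz": 0}
  claw: 0

```text
time: 10.4
tool_pos: [0.4355, 0.2895, 0.1014]
ee_rot: [-3.137, -0.012, 0.162]
wrist_force: [0.3, -1.0, -0.4]
width: 0.0131
```

```bash
python3 -c "
from h import *
s=snap('wrist','w6.png')";python3 p.py .437 .3035 .04 0.173
```

```text
t 10.45 pos [0.4358 0.2877 0.1013] rot [-3.139 -0.012  0.161] w 0.0135
 delta mm [  3.  -15.3  61.4] rv [-0.14 -0.68 -0.66] rows 1.8
```

View pics/w6.png

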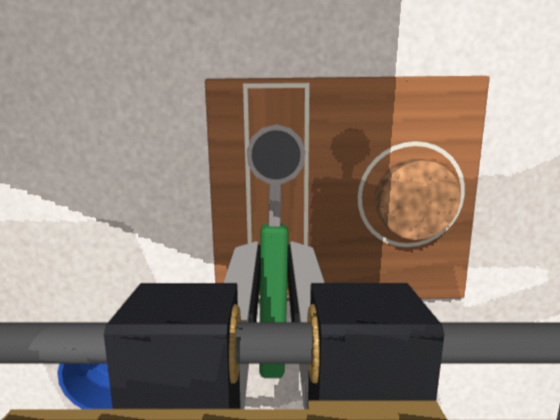

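Request:
jog_arm:
  series:
    - {"x": 0.001,"y": -0.008,"z": 0.02,"rx": -0.1,"ry": -0.4,"rz": -0.3}
    - {"x": 0,"y": -0.006,"z": 0.022,"rx": 0,"ry": -0.2,"rz": -0.3}
    - {"x": 0,"y": -0.001,"z": 0.022,"rx": 0,"ry": 0,"rz": 0}
    - {"x": 0,"y": 0,"z": 0.005,"rx": 0,"ry": 0,"rz": 0}
    - {"x": 0,"y": 0,"z": 0,"rx": 0,"ry": 0,"rz": 0}
  claw: 0

```text
time: 10.87
tool_pos: [0.4376, 0.2995, 0.0325]
ee_rot: [3.14, -0.006, 0.17]
wrist_force: [-0.9, -0.3, -0.5]
width: 0.0133
```

```bash
python3 p.py .437 .3035 .014 0.173
```

```text
t 10.8667 pos [0.4376 0.2995 0.0325] rot [ 3.14  -0.006  0.17 ] w 0.0133
 delta mm [-0.  -4.1 18.5] rv [ 0.1  -0.35 -0.16] rows 0.5
```

Request:
jog_arm:
  series:
    - {"x": 0,"y": -0.003,"z": 0.011,"rx": 0.1,"ry": -0.3,"rz": -0.1}
    - {"x": 0,"y": -0.001,"z": 0.007,"rx": 0,"ry": 0,"rz": 0}
    - {"x": 0,"y": 0,"z": 0.002,"rx": 0,"ry": 0,"rz": 0}
  claw: 0

```text
time: 11.12
tool_pos: [0.4391, 0.3021, 0.0136]
ee_rot: [-3.141, -0.004, 0.169]
wrist_force: [0.2, 0.1, -0.5]
width: 0.0136
```

```bash
python3 p.py .437 .3035 .014 0.173
```

```text
t 11.1167 pos [0.4391 0.3021 0.0136] rot [-3.141 -0.004  0.169] w 0.0136
 delta mm [-1.8 -1.7 -0.4] rv [-0.03 -0.23 -0.24] rows 0.1
```

Request:
jog_arm:
  series:
    - {"x": 0,"y": 0,"z": 0,"rx": 0,"ry": 0,"rz": 0}
    - {"x": 0,"y": 0,"z": 0,"rx": 0,"ry": 0,"rz": 0}
    - {"x": 0,"y": 0,"z": 0,"rx": 0,"ry": 0,"rz": 0}
    - {"x": 0,"y": 0,"z": -0.015,"rx": 0,"ry": 0,"rz": 0}
    - {"x": 0,"y": 0,"z": -0.035,"rx": 0,"ry": 0,"rz": 0}
    - {"x": 0,"y": 0,"z": -0.04,"rx": 0,"ry": 0,"rz": 0}
    - {"x": 0,"y": 0,"z": -0.04,"rx": 0,"ry": 0,"rz": 0}
    - {"x": 0,"y": 0,"z": -0.03,"rx": 0,"ry": 0,"rz": 0}
  claw: 0.5

```text
time: 11.78
tool_pos: [0.4347, 0.2992, 0.1732]
ee_rot: [3.137, 0.01, 0.168]
wrist_force: [0.7, 0.1, 1.4]
width: 0.0468
```

```bash
python3 tea.py; python3 p.py .56 -.13 .2 0
```

```text
circle [0.53670473 0.31857034] 0.03863570739171388 3989
t 11.8333 pos [0.4377 0.3009 0.1805] rot [ 3.141e+00 -1.000e-03  1.680e-01] w 0.0466
 delta mm [ 48.4 445.3 -19.1] rv [ 0.04 -0.08  9.65] rows 12.5
```

View pics/tt.png

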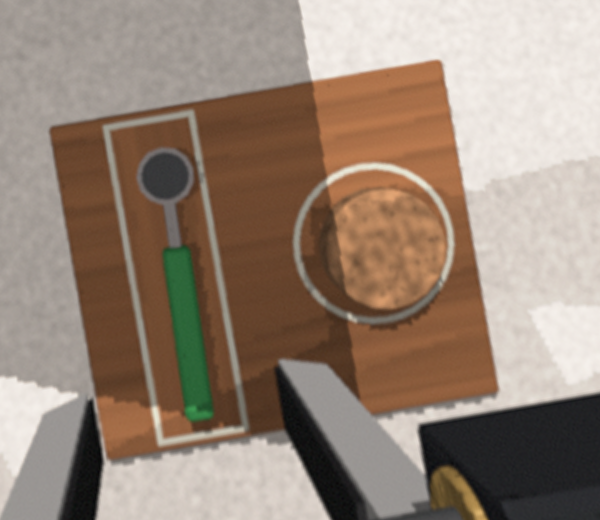

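Request:
jog_arm:
  series:
    - {"x": 0.006,"y": 0.037,"z": -0.004,"rx": 0,"ry": 0,"rz": 0.8}
    - {"x": 0.006,"y": 0.037,"z": -0.004,"rx": 0,"ry": 0,"rz": 0.8}
    - {"x": 0.006,"y": 0.037,"z": -0.004,"rx": 0,"ry": 0,"rz": 0.8}
    - {"x": 0.006,"y": 0.037,"z": -0.004,"rx": 0,"ry": 0,"rz": 0.8}
    - {"x": 0.006,"y": 0.037,"z": -0.004,"rx": 0,"ry": 0,"rz": 0.8}
    - {"x": 0.006,"y": 0.037,"z": -0.004,"rx": 0,"ry": 0,"rz": 0.8}
    - {"x": 0.006,"y": 0.037,"z": -0.004,"rx": 0,"ry": 0,"rz": 0.8}
    - {"x": 0.006,"y": 0.037,"z": 0,"rx": 0,"ry": 0,"rz": 0.8}
    - {"x": 0.006,"y": 0.037,"z": 0,"rx": 0,"ry": 0,"rz": 0.8}
    - {"x": 0.006,"y": 0.037,"z": 0,"rx": 0,"ry": 0,"rz": 0.8}
    - {"x": 0.006,"y": 0.037,"z": 0,"rx": 0,"ry": 0,"rz": 0.8}
    - {"x": 0,"y": 0,"z": 0,"rx": 0,"ry": 0,"rz": 0}
  claw: 1

```text
time: 12.83
tool_pos: [0.5537, -0.1106, 0.2244]
ee_rot: [-3.138, -0.035, 0.019]
wrist_force: [-0.1, 0.5, 0.2]
width: 0.0941
```

```bash
python3 p.py .56 -.16 .2 0
```

```text
t 12.8333 pos [ 0.5537 -0.1106  0.2244] rot [-3.138 -0.035  0.019] w 0.0941
 delta mm [ 4.5 49.6 24.4] rv [-0.23 -2.02  1.11] rows 1.5
```

Request:
jog_arm:
  series:
    - {"x": 0.002,"y": 0.025,"z": 0.005,"rx": -0.1,"ry": -1,"rz": 0.6}
    - {"x": 0.002,"y": 0.03,"z": 0.005,"rx": -0.1,"ry": -1,"rz": 0.5}
    - {"x": 0,"y": 0,"z": 0,"rx": 0,"ry": 0,"rz": 0}
    - {"x": 0,"y": 0,"z": 0,"rx": 0,"ry": 0,"rz": 0}
  claw: 1

```text
time: 13.17
tool_pos: [0.5594, -0.1691, 0.2158]
ee_rot: [-3.141, -0.003, -0.004]
wrist_force: [-0.5, -0.4, 0.2]
width: 0.0941
```

```bash
python3 p.py .56 -.13 .15 0; python3 - <<'E'
from h import *
s=snap('wrist','w7.png'); import pickle; pickle.dump(s,open('w7.pkl','wb')); print(s['origin'])
for t in ['tea_glass','salt_shaker','bottle_brush']:
  for d in cams.look_for(t,s): print(t,np.round(d['bbox'],1),d['p'])
E
```

```text
t 13.1667 pos [ 0.5594 -0.1691  0.2158] rot [-3.141e+00 -3.000e-03 -4.000e-03] w 0.0941
 delta mm [  0.2 -39.   65.8] rv [-0.04 -0.19 -0.24] rows 2.1
[ 0.56011571 -0.10250043  0.39613441]
tea_glass [230.9 123.3  69.7  67.1] 0.77
salt_shaker [366.4 165.3  51.5  44.4] 0.62
bottle_brush [368.    0.   41.  100.9] 0.66
```

View pics/w7.png

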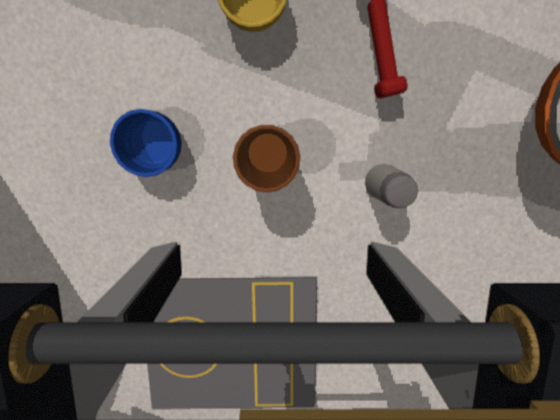

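```bash
python3 - <<'E'
from h import *
import pickle; s=pickle.load(open('w7.pkl','rb'))
x0,x1,y0,y1=.48,.72,-.22,-.0
t=top(s,.076,x0,x1,y0,y1,.5);hsv=cv2.cvtColor(t,cv2.COLOR_BGR2HSV)
m=big((hsv[...,0]<16)&(hsv[...,1]>110)&(np.arange(t.shape[1])[None]<240)); p=np.argwhere(m)[:,::-1].astype(np.int32); (u,v),r=cv2.minEnclosingCircle(p); print('glass',x0+u/2000,y1-v/2000,r/2)
print(plane(s,391,187,.03),'salt')
t=top(s,.015,x0,x1,y0,y1,.5);hsv=cv2.cvtColor(t,cv2.COLOR_BGR2HSV)
m=big(((hsv[...,0]<5)|(hsv[...,0]>174))&(hsv[...,1]>150)); p=np.argwhere(m)[:,::-1].astype(np.float32);r=cv2.minAreaRect(p); print('red',x0+r[0][0]/2000,y1-r[0][1]/2000,np.array(r[1])/2,r[2])
E
python3 p.py .559 -.133 .11 0
```

```text
glass 0.5545502700805663 -0.1333885498046875 28.252994537353516
[ 0.67680952 -0.16634093  0.03      ] salt
red 0.6695086059570312 -0.03810213851928711 [81.64490509 30.26057434] 81.37265014648438
t 13.3667 pos [ 0.5593 -0.1676  0.2162] rot [-3.141e+00 -4.000e-03 -2.000e-03] w 0.0938
 delta mm [ -0.8 -34.5 106.2] rv [-0.01 -0.21 -0.09] rows 3.1
```

Request:
jog_arm:
  series:
    - {"x": -0.002,"y": -0.011,"z": 0.028,"rx": 0,"ry": -0.2,"rz": 0}
    - {"x": -0.002,"y": -0.011,"z": 0.028,"rx": 0,"ry": 0,"rz": 0}
    - {"x": -0.002,"y": -0.011,"z": 0.028,"rx": 0,"ry": 0,"rz": 0}
    - {"x": 0,"y": 0,"z": 0,"rx": 0,"ry": 0,"rz": 0}
  claw: 1

```text
time: 13.7
tool_pos: [0.5554, -0.13, 0.1346]
ee_rot: [3.139, -0.01, 0.004]
wrist_force: [-0.6, 1.0, -1.4]
width: 0.0938
```

```bash
python3 p.py .5545 -.1333 .09 0
```

```text
t 13.7 pos [ 0.5554 -0.13    0.1346] rot [ 3.139 -0.01   0.004] w 0.0938
 delta mm [-1.4  3.2 44.6] rv [ 0.16 -0.6   0.21] rows 1.2
```

Request:
jog_arm:
  series:
    - {"x": -0.001,"y": 0.002,"z": 0.02,"rx": 0.1,"ry": -0.5,"rz": 0.2}
    - {"x": -0.001,"y": 0.001,"z": 0.02,"rx": 0,"ry": -0.1,"rz": 0}
    - {"x": 0,"y": 0,"z": 0.008,"rx": 0,"ry": 0,"rz": 0}
    - {"x": 0,"y": 0,"z": 0,"rx": 0,"ry": 0,"rz": 0}
  claw: 1

```text
time: 14.03
tool_pos: [0.5559, -0.1302, 0.0911]
ee_rot: [3.138, -0.007, 0.007]
wrist_force: [0.1, 0.0, 0.5]
width: 0.0942
```

```bash
python3 p.py .5545 -.1333 .022 0
```

```text
t 14.0333 pos [ 0.5559 -0.1302  0.0911] rot [ 3.138 -0.007  0.007] w 0.0942
 delta mm [-1.9  2.8 69.1] rv [ 0.2  -0.39  0.41] rows 1.9
```

Request:
jog_arm:
  series:
    - {"x": -0.002,"y": 0.003,"z": 0.02,"rx": 0.2,"ry": -0.4,"rz": 0.4}
    - {"x": -0.001,"y": 0.001,"z": 0.022,"rx": 0,"ry": -0.2,"rz": 0}
    - {"x": -0.001,"y": 0.001,"z": 0.022,"rx": 0,"ry": 0,"rz": 0}
    - {"x": 0,"y": 0,"z": 0.006,"rx": 0,"ry": 0,"rz": 0}
    - {"x": 0,"y": 0,"z": 0,"rx": 0,"ry": 0,"rz": 0}
  claw: 1

```text
time: 14.45
tool_pos: [0.5601, -0.1374, 0.0315]
ee_rot: [3.135, -0.015, 0.002]
wrist_force: [-0.5, -0.0, -0.3]
width: 0.0939
```

```bash
python3 p.py .5545 -.1333 .022 0
```

```text
t 14.45 pos [ 0.5601 -0.1374  0.0315] rot [ 3.135e+00 -1.500e-02  2.000e-03] w 0.0939
 delta mm [-5.7 -4.2  9.4] rv [ 0.37 -0.84  0.12] rows 0.3
```

Request:
jog_arm:
  series:
    - {"x": -0.005,"y": -0.004,"z": 0.006,"rx": 0.4,"ry": -0.8,"rz": 0.1}
    - {"x": -0.002,"y": -0.001,"z": 0.003,"rx": 0,"ry": -0.2,"rz": 0}
  claw: 1

```text
time: 14.62
tool_pos: [0.5554, -0.133, 0.0261]
ee_rot: [3.141, -0.002, 0.0]
wrist_force: [-0.5, -0.7, 0.1]
width: 0.0942
```

```bash
python3 p.py .5545 -.1333 .022 0; python3 -c "
from h import *
snap('side','s8.png')"
```

```text
t 14.6167 pos [ 0.5554 -0.133   0.0261] rot [ 3.141e+00 -2.000e-03  0.000e+00] w 0.0942
 delta mm [-0.9  0.3  4.1] rv [ 0.05 -0.11  0.01] rows 0.1
```

View pics/s8.png

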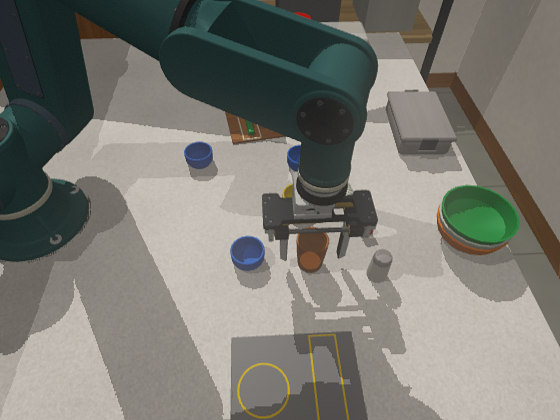

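Glass (312,250) stands between the fingers (285 and 343). Close.

Request:
jog_arm:
  series:
    - {"x": 0,"y": 0,"z": 0,"rx": 0,"ry": 0,"rz": 0}
    - {"x": 0,"y": 0,"z": 0,"rx": 0,"ry": 0,"rz": 0}
    - {"x": 0,"y": 0,"z": 0,"rx": 0,"ry": 0,"rz": 0}
    - {"x": 0,"y": 0,"z": 0,"rx": 0,"ry": 0,"rz": 0}
    - {"x": 0,"y": 0,"z": 0,"rx": 0,"ry": 0,"rz": 0}
    - {"x": 0,"y": 0,"z": 0,"rx": 0,"ry": 0,"rz": 0}
  claw: 0

```text
time: 15.17
tool_pos: [0.5578, -0.1335, 0.0304]
ee_rot: [3.138, -0.008, 0.001]
wrist_force: [-0.6, 0.1, 0.6]
width: 0.0575
```

```bash
python3 p.py .5385 .3187 .15 0
```

```text
t 15.1667 pos [ 0.5578 -0.1335  0.0304] rot [ 3.138e+00 -8.000e-03  1.000e-03] w 0.0575
 delta mm [ -17.8 -451.8 -121.3] rv [ 0.2  -0.48  0.06] rows 13.0
```

Request:
jog_arm:
  series:
    - {"x": 0,"y": 0,"z": -0.015,"rx": 0,"ry": -0.2,"rz": 0}
    - {"x": 0,"y": 0,"z": -0.03,"rx": 0,"ry": 0,"rz": 0}
    - {"x": 0,"y": 0,"z": -0.03,"rx": 0,"ry": 0,"rz": 0}
    - {"x": 0,"y": 0,"z": -0.03,"rx": 0,"ry": 0,"rz": 0}
    - {"x": 0,"y": 0,"z": -0.015,"rx": 0,"ry": 0,"rz": 0}
    - {"x": 0,"y": 0,"z": 0,"rx": 0,"ry": 0,"rz": 0}
  claw: 0

```text
time: 15.67
tool_pos: [0.5534, -0.1319, 0.1491]
ee_rot: [-3.141, 0.008, 0.001]
wrist_force: [1.1, 0.0, -1.2]
width: 0.0557
```

```bash
python3 p.py .5385 .3187 .15 0; python3 -c "
from h import *
snap('side','s9.png')"
```

```text
t 15.6667 pos [ 0.5534 -0.1319  0.1491] rot [-3.141e+00  8.000e-03  1.000e-03] w 0.0557
 delta mm [-1.460e+01 -4.506e+02 -3.000e-01] rv [-0.06  0.47  0.03] rows 12.5
```

View pics/s9.png

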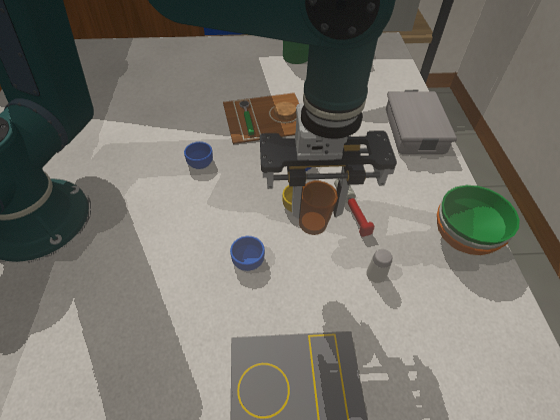

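Request:
jog_arm:
  series:
    - {"x": -0.001,"y": -0.015,"z": 0,"rx": 0,"ry": 0.3,"rz": 0}
    - {"x": -0.001,"y": -0.025,"z": 0,"rx": 0,"ry": 0.1,"rz": 0}
    - {"x": -0.001,"y": -0.032,"z": 0,"rx": 0,"ry": 0,"rz": 0}
    - {"x": -0.001,"y": -0.035,"z": 0,"rx": 0,"ry": 0,"rz": 0}
    - {"x": -0.001,"y": -0.035,"z": 0,"rx": 0,"ry": 0,"rz": 0}
    - {"x": -0.001,"y": -0.035,"z": 0,"rx": 0,"ry": 0,"rz": 0}
    - {"x": -0.001,"y": -0.035,"z": 0,"rx": 0,"ry": 0,"rz": 0}
    - {"x": -0.001,"y": -0.035,"z": 0,"rx": 0,"ry": 0,"rz": 0}
    - {"x": -0.001,"y": -0.035,"z": 0,"rx": 0,"ry": 0,"rz": 0}
    - {"x": -0.001,"y": -0.03,"z": 0,"rx": 0,"ry": 0,"rz": 0}
    - {"x": -0.001,"y": -0.02,"z": 0,"rx": 0,"ry": 0,"rz": 0}
    - {"x": 0,"y": 0,"z": 0,"rx": 0,"ry": 0,"rz": 0}
  claw: 0

```text
time: 16.72
tool_pos: [0.522, 0.2235, 0.1191]
ee_rot: [-3.136, 0.048, -0.003]
wrist_force: [-0.2, -0.2, -0.8]
width: 0.0554
```

```bash
python3 p.py .5385 .3187 .13 0; 
```

```text
t 16.7167 pos [0.522  0.2235 0.1191] rot [-3.136e+00  4.800e-02 -3.000e-03] w 0.0554
 delta mm [ 15.6 -95.3 -11.2] rv [-0.32  2.76 -0.17] rows 2.7
```

Request:
jog_arm:
  series:
    - {"x": 0.004,"y": -0.018,"z": -0.008,"rx": -0.1,"ry": 0.8,"rz": 0}
    - {"x": 0.004,"y": -0.024,"z": -0.006,"rx": -0.1,"ry": 0.8,"rz": 0}
    - {"x": 0.004,"y": -0.024,"z": -0.003,"rx": -0.1,"ry": 0.8,"rz": 0}
    - {"x": 0.004,"y": -0.02,"z": 0,"rx": 0,"ry": 0.5,"rz": 0}
    - {"x": 0,"y": 0,"z": 0,"rx": 0,"ry": 0,"rz": 0}
  claw: 0

```text
time: 17.13
tool_pos: [0.5302, 0.3118, 0.1231]
ee_rot: [3.133, 0.016, -0.001]
wrist_force: [-0.1, 0.1, -1.6]
width: 0.0555
```

```bash
python3 p.py .5385 .3187 .1 0; python3 - <<'E'
from h import *
for n in ['side','wrist','scene']: s=snap(n,n+'10.png')
E
```

```text
t 17.1333 pos [0.5302 0.3118 0.1231] rot [ 3.133e+00  1.600e-02 -1.000e-03] w 0.0555
 delta mm [ 8.7 -7.1 22.9] rv [ 0.5   0.92 -0.07] rows 0.7
```

View pics/wrist10.png

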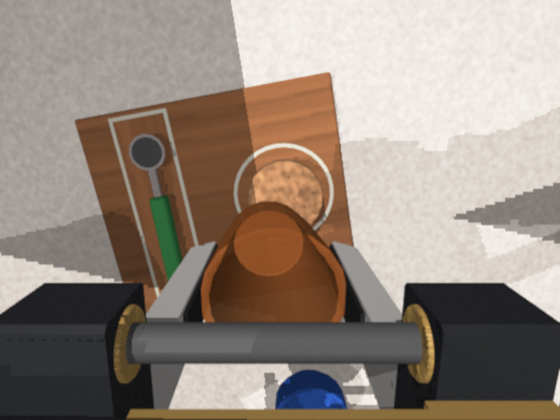

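View pics/scene10.png

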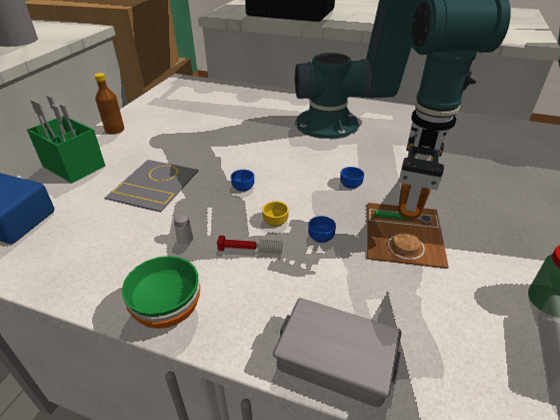

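```bash
python3 - <<'E'
import cv2,numpy as np
a=cv2.imread('pics/scene10.png')[150:250,370:450]; b=cv2.imread('pics/side10.png')[60:160,240:320]
cv2.imwrite('pics/m2.png',np.hstack([cv2.resize(a,(400,500),interpolation=2),cv2.resize(b,(400,500),interpolation=2)]))
E
```

```text
(no output)
```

View pics/m2.png

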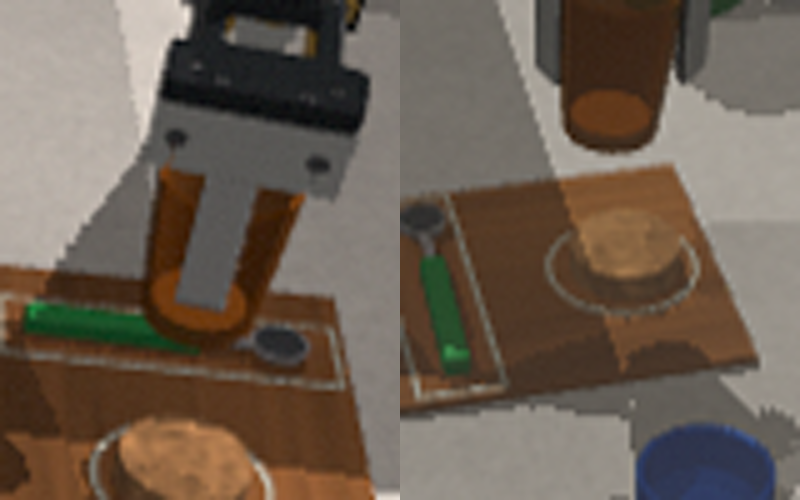

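```bash
python3 - <<'E'
from h import *
import pickle
S=pickle.load(open('s0.pkl','rb'))
a=np.linspace(0,2*np.pi,73)
for off in (.012,.018,.024,.03):
    z=.1231-off
    for n in('scene','side'):
        P=np.array([proj(S[n],(.5302+.023*np.cos(t),.3118+.023*np.sin(t),z)) for t in a]); print(off,n,'bottom row',P[:,1].max().round(1),'cols',P[:,0].min().round(1),P[:,0].max().round(1), 'tip',proj(S[n],(.5302-.035,.3118,.1231)).round(1))
E
```

```text
0.012 scene bottom row 213.0 cols 398.7 421.4 tip [412.7 192.1]
0.012 side bottom row 84.0 cols 273.6 292.8 tip [268.6  74.3]
0.018 scene bottom row 215.3 cols 398.2 420.8 tip [412.7 192.1]
0.018 side bottom row 86.2 cols 273.6 292.7 tip [268.6  74.3]
0.024 scene bottom row 217.5 cols 397.7 420.2 tip [412.7 192.1]
0.024 side bottom row 88.5 cols 273.6 292.6 tip [268.6  74.3]
0.03 scene bottom row 219.7 cols 397.2 419.6 tip [412.7 192.1]
0.03 side bottom row 90.6 cols 273.6 292.5 tip [268.6  74.3]
```

Request:
jog_arm:
  series:
    - {"x": 0.004,"y": -0.003,"z": 0.012,"rx": 0.3,"ry": 0.5,"rz": 0}
    - {"x": 0.004,"y": -0.003,"z": 0.02,"rx": 0.2,"ry": 0.4,"rz": 0}
    - {"x": 0.002,"y": -0.001,"z": 0.02,"rx": 0,"ry": 0,"rz": 0}
    - {"x": 0,"y": 0,"z": 0,"rx": 0,"ry": 0,"rz": 0}
  claw: 0

```text
time: 17.62
tool_pos: [0.541, 0.3089, 0.0701]
ee_rot: [3.137, -0.001, -0.01]
wrist_force: [0.1, -0.6, -3.0]
width: 0.0555
```

```bash
python3 p.py .5385 .3187 .06 0
```

```text
t 17.6167 pos [0.541  0.3089 0.0701] rot [ 3.137e+00 -1.000e-03 -1.000e-02] w 0.0555
 delta mm [-2.6 -9.9 10.1] rv [ 0.26 -0.04 -0.6 ] rows 0.4
```

Request:
jog_arm:
  series:
    - {"x": -0.0025,"y": -0.008,"z": 0,"rx": 0.3,"ry": 0,"rz": -0.5}
    - {"x": 0,"y": -0.003,"z": 0.004,"rx": 0,"ry": 0,"rz": 0}
    - {"x": 0,"y": 0,"z": 0,"rx": 0,"ry": 0,"rz": 0}
  claw: 0

```text
time: 17.87
tool_pos: [0.5384, 0.3173, 0.0663]
ee_rot: [3.141, 0.001, -0.005]
wrist_force: [-0.6, -1.0, -1.3]
width: 0.0554
```

```bash
python3 p.py .5385 .3187 .06 0; python3 - <<'E'
from h import *
for n in ['side','wrist','scene']: s=snap(n,n+'11.png')
a=cv2.imread('pics/scene11.png')[150:290,360:460]; b=cv2.imread('pics/side11.png')[60:160,240:320]
cv2.imwrite('pics/m3.png',np.hstack([cv2.resize(a,(400,560),interpolation=2),cv2.resize(b,(400,560),interpolation=2)]))
E
```

```text
t 17.8667 pos [0.5384 0.3173 0.0663] rot [ 3.141e+00  1.000e-03 -5.000e-03] w 0.0554
 delta mm [ 0.1 -1.4  6.3] rv [ 0.01  0.06 -0.31] rows 0.2
```

View pics/m3.png

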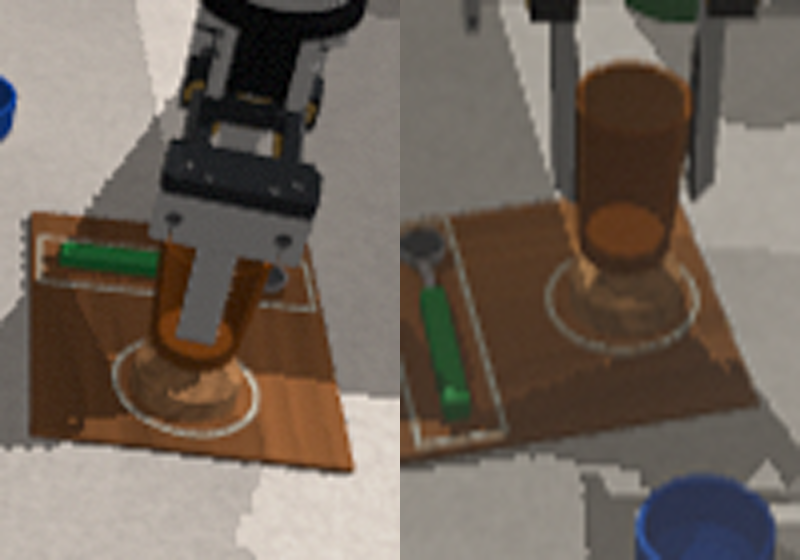

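Request:
jog_arm:
  series:
    - {"x": 0,"y": -0.0015,"z": 0.005,"rx": 0,"ry": 0,"rz": -0.3}
    - {"x": 0,"y": 0,"z": 0.004,"rx": 0,"ry": 0,"rz": 0}
    - {"x": 0,"y": 0,"z": 0.003,"rx": 0,"ry": 0,"rz": 0}
  claw: 0

```text
time: 18.27
tool_pos: [0.5409, 0.3202, 0.058]
ee_rot: [-3.139, -0.007, 0.001]
wrist_force: [0.1, -1.3, -1.3]
width: 0.0553
```

```bash
python3 p.py .5385 .3187 .05 0
```

```text
t 18.2667 pos [0.5409 0.3202 0.058 ] rot [-3.139e+00 -7.000e-03  1.000e-03] w 0.0553
 delta mm [-2.5  1.5  8. ] rv [-0.17 -0.38  0.05] rows 0.2
```

Request:
jog_arm:
  series:
    - {"x": -0.0025,"y": 0.0015,"z": 0.003,"rx": -0.1,"ry": -0.4,"rz": 0}
    - {"x": -0.001,"y": 0,"z": 0.003,"rx": 0,"ry": -0.1,"rz": 0}
  claw: 0

```text
time: 18.43
tool_pos: [0.5376, 0.3189, 0.0525]
ee_rot: [-3.14, 0.002, 0.001]
wrist_force: [-2.7, -1.1, 14.0]
width: 0.0555
```

```bash
python3 p.py .5385 .3187 .05 0
```

```text
t 18.4333 pos [0.5376 0.3189 0.0525] rot [-3.14e+00  2.00e-03  1.00e-03] w 0.0555
 delta mm [0.9 0.2 2.5] rv [-0.1   0.09  0.07] rows 0.1
```

Request:
jog_arm:
  series:
    - {"x": 0,"y": 0,"z": 0,"rx": 0,"ry": 0,"rz": 0}
    - {"x": 0,"y": 0,"z": 0,"rx": 0,"ry": 0,"rz": 0}
  claw: 0

```text
time: 18.6
tool_pos: [0.5376, 0.319, 0.0528]
ee_rot: [-3.14, 0.001, 0.001]
wrist_force: [-0.3, 0.3, -0.2]
width: 0.0554
```

Request:
jog_arm:
  series:
    - {"x": 0,"y": 0,"z": 0,"rx": 0,"ry": 0,"rz": 0}
    - {"x": 0,"y": 0,"z": 0,"rx": 0,"ry": 0,"rz": 0}
    - {"x": 0,"y": 0,"z": 0,"rx": 0,"ry": 0,"rz": 0}
    - {"x": 0,"y": 0,"z": 0,"rx": 0,"ry": 0,"rz": 0}
  claw: 0.8

```text
time: 18.93
tool_pos: [0.5377, 0.319, 0.0528]
ee_rot: [-3.14, 0.001, 0.001]
wrist_force: [0.1, -0.3, 0.5]
width: 0.0745
```

```bash
python3 p.py .5385 .3187 .17 0; python3 - <<'E'
from h import *
for n in ['side','scene']: s=snap(n,n+'12.png')
a=cv2.imread('pics/scene12.png')[150:290,360:460]; b=cv2.imread('pics/side12.png')[60:160,240:320]
cv2.imwrite('pics/m4.png',np.hstack([cv2.resize(a,(400,560),interpolation=2),cv2.resize(b,(400,560),interpolation=2)]))
E
```

```text
t 18.9333 pos [0.5377 0.319  0.0528] rot [-3.14e+00  1.00e-03  1.00e-03] w 0.0745
 delta mm [   0.7    0.  -117.2] rv [-0.12  0.06  0.06] rows 3.3
```

View pics/m4.png

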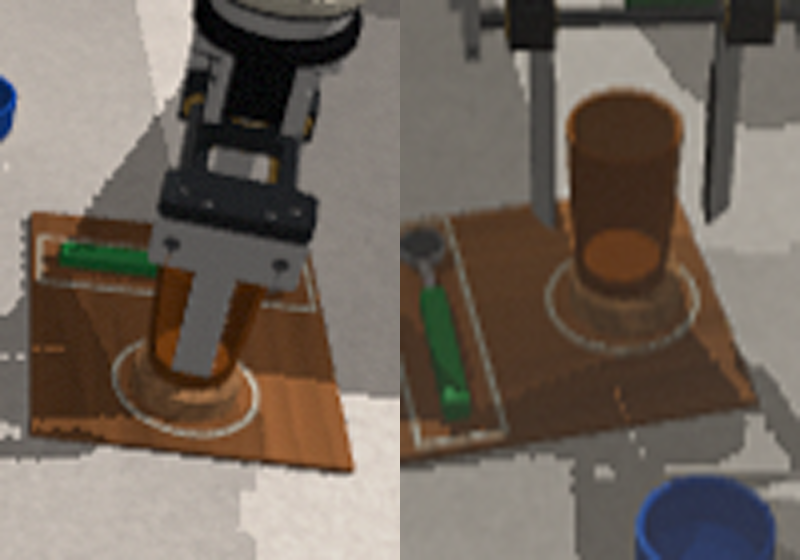

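Request:
jog_arm:
  series:
    - {"x": 0,"y": 0,"z": -0.02,"rx": 0,"ry": 0,"rz": 0}
    - {"x": 0.001,"y": 0,"z": -0.025,"rx": 0,"ry": 0,"rz": 0}
    - {"x": 0.001,"y": 0,"z": -0.03,"rx": 0,"ry": 0,"rz": 0}
    - {"x": 0.001,"y": 0,"z": -0.035,"rx": 0,"ry": 0,"rz": 0}
    - {"x": 0,"y": 0,"z": -0.03,"rx": 0,"ry": 0,"rz": 0}
    - {"x": 0,"y": 0,"z": 0,"rx": 0,"ry": 0,"rz": 0}
  claw: 1

```text
time: 19.53
tool_pos: [0.5388, 0.3176, 0.1938]
ee_rot: [3.139, 0.01, 0.001]
wrist_force: [0.2, 0.6, 1.1]
width: 0.0937
```

```bash
python3 p.py .5605 .10 .17 0; python3 - <<'E'
from h import *
s=snap('wrist','w13.png')
x0,x1,y0,y1=.45,.65,.2,.42
t=top(s,.098,x0,x1,y0,y1,.5);cv2.imwrite('pics/t13.png',t)
E
```

```text
t 19.5333 pos [0.5388 0.3176 0.1938] rot [3.139e+00 1.000e-02 1.000e-03] w 0.0937
 delta mm [ 21.7 217.5  24.1] rv [0.14 0.6  0.06] rows 6.1
```

View pics/t13.png

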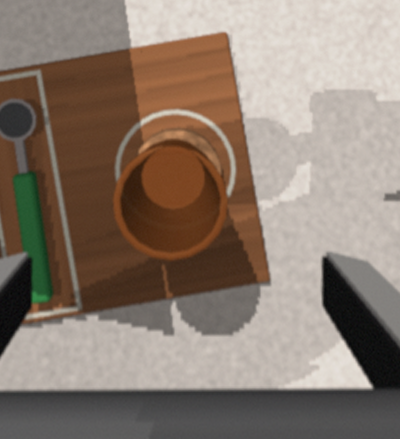

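Request:
jog_arm:
  series:
    - {"x": 0.004,"y": 0.035,"z": 0,"rx": 0,"ry": 0.2,"rz": 0}
    - {"x": 0.004,"y": 0.035,"z": 0,"rx": 0,"ry": 0.2,"rz": 0}
    - {"x": 0.004,"y": 0.035,"z": 0.01,"rx": 0,"ry": 0.2,"rz": 0}
    - {"x": 0.004,"y": 0.035,"z": 0.012,"rx": 0,"ry": 0,"rz": 0}
    - {"x": 0.004,"y": 0.035,"z": 0.012,"rx": 0,"ry": 0,"rz": 0}
    - {"x": 0.002,"y": 0.025,"z": 0.012,"rx": 0,"ry": 0,"rz": 0}
    - {"x": 0,"y": 0,"z": 0,"rx": 0,"ry": 0,"rz": 0}
  claw: 1

```text
time: 20.17
tool_pos: [0.5573, 0.1118, 0.1338]
ee_rot: [3.137, 0.012, 0.009]
wrist_force: [-0.0, 0.3, -0.5]
width: 0.0939
```

```bash
python3 p.py .5605 .1325 .06 0; python3 - <<'E'
from h import *
s=snap('wrist','w14.png')
x0,x1,y0,y1=.48,.66,.05,.2
t=top(s,.036,x0,x1,y0,y1,.5);hsv=cv2.cvtColor(t,cv2.COLOR_BGR2HSV);cv2.imwrite('pics/t14.png',t)
m=big((abs(hsv[...,0].astype(int)-112)<14)&(hsv[...,1]>120)); c=max(cv2.findContours(m,0,1)[0],key=cv2.contourArea); (u,v),rr=cv2.minEnclosingCircle(c); r=cv2.boundingRect(c);print('blue',x0+u/2000,y1-v/2000,rr/2,x0+(r[0]+r[2]/2)/2000,y1-(r[1]+64)/2000,r)
E
```

```text
t 20.1667 pos [0.5573 0.1118 0.1338] rot [3.137 0.012 0.009] w 0.0939
 delta mm [  4.3 -21.   73.7] rv [0.27 0.67 0.53] rows 2.1
blue 0.5608887023925782 0.1299241409301758 31.632347106933594 0.56075 0.1295 (99, 77, 125, 127)
```

View pics/t14.png

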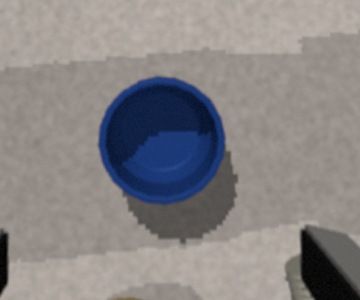

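Request:
jog_arm:
  series:
    - {"x": 0.002,"y": -0.01,"z": 0.022,"rx": 0.2,"ry": 0.4,"rz": 0.3}
    - {"x": 0.002,"y": -0.008,"z": 0.024,"rx": 0.1,"ry": 0.2,"rz": 0.2}
    - {"x": 0,"y": 0,"z": 0.02,"rx": 0,"ry": 0,"rz": 0}
    - {"x": 0,"y": 0,"z": 0,"rx": 0,"ry": 0,"rz": 0}
  claw: 1

```text
time: 20.55
tool_pos: [0.5609, 0.1354, 0.066]
ee_rot: [-3.136, -0.001, 0.0]
wrist_force: [-1.1, -0.1, -0.7]
width: 0.0942
```

```bash
python3 p.py .561 .130 .012 0
```

```text
t 20.55 pos [0.5609 0.1354 0.066 ] rot [-3.136e+00 -1.000e-03  0.000e+00] w 0.0942
 delta mm [ 0.   5.7 53.9] rv [-0.34 -0.04  0.02] rows 1.5
```

Request:
jog_arm:
  series:
    - {"x": 0,"y": 0.005,"z": 0.02,"rx": -0.3,"ry": 0,"rz": 0}
    - {"x": 0,"y": 0.001,"z": 0.02,"rx": 0,"ry": 0,"rz": 0}
    - {"x": -0.001,"y": 0,"z": 0.012,"rx": 0,"ry": -0.2,"rz": 0}
    - {"x": 0,"y": 0,"z": 0,"rx": 0,"ry": 0,"rz": 0}
  claw: 1

```text
time: 20.88
tool_pos: [0.5603, 0.1347, 0.0143]
ee_rot: [-3.138, 0.001, 0.006]
wrist_force: [-0.1, -0.1, -0.1]
width: 0.0938
```

```bash
python3 p.py .561 .130 .012 0
```

```text
t 20.8833 pos [0.5603 0.1347 0.0143] rot [-3.138e+00  1.000e-03  6.000e-03] w 0.0938
 delta mm [0.6 4.8 2.2] rv [-0.18  0.06  0.34] rows 0.1
```

Request:
jog_arm:
  series:
    - {"x": 0,"y": 0.005,"z": 0.003,"rx": -0.2,"ry": 0,"rz": 0.3}
    - {"x": 0,"y": 0.001,"z": 0.001,"rx": 0,"ry": 0,"rz": 0}
  claw: 1

```text
time: 21.05
tool_pos: [0.5611, 0.1299, 0.0115]
ee_rot: [3.142, -0.0, 0.002]
wrist_force: [-0.4, -0.3, -0.6]
width: 0.0939
```

Request:
jog_arm:
  series:
    - {"x": 0,"y": 0,"z": 0,"rx": 0,"ry": 0,"rz": 0}
    - {"x": 0,"y": 0,"z": 0,"rx": 0,"ry": 0,"rz": 0}
    - {"x": 0,"y": 0,"z": 0,"rx": 0,"ry": 0,"rz": 0}
    - {"x": 0,"y": 0,"z": 0,"rx": 0,"ry": 0,"rz": 0}
    - {"x": 0,"y": 0,"z": 0,"rx": 0,"ry": 0,"rz": 0}
    - {"x": 0,"y": 0,"z": 0,"rx": 0,"ry": 0,"rz": 0}
  claw: 0

```text
time: 21.55
tool_pos: [0.5645, 0.1302, 0.017]
ee_rot: [-3.14, -0.009, 0.001]
wrist_force: [-0.2, 0.0, -1.6]
width: 0.0621
```

```bash
python3 p.py .46 -.345 .15 0
```

```text
t 21.55 pos [0.5645 0.1302 0.017 ] rot [-3.14e+00 -9.00e-03  1.00e-03] w 0.0621
 delta mm [-104.   474.9 -134.7] rv [-0.08 -0.52  0.08] rows 14.0
```

Request:
jog_arm:
  series:
    - {"x": 0,"y": 0,"z": -0.02,"rx": 0,"ry": -0.3,"rz": 0}
    - {"x": 0,"y": 0,"z": -0.035,"rx": 0,"ry": -0.2,"rz": 0}
    - {"x": 0,"y": 0.005,"z": -0.035,"rx": 0,"ry": 0,"rz": 0}
    - {"x": -0.004,"y": 0.02,"z": -0.035,"rx": 0,"ry": 0,"rz": 0}
    - {"x": -0.007,"y": 0.032,"z": -0.02,"rx": 0,"ry": 0,"rz": 0}
    - {"x": -0.007,"y": 0.034,"z": -0.01,"rx": 0,"ry": 0,"rz": 0}
    - {"x": -0.007,"y": 0.034,"z": -0.004,"rx": 0,"ry": 0,"rz": 0}
    - {"x": -0.007,"y": 0.034,"z": -0.004,"rx": 0,"ry": 0,"rz": 0}
    - {"x": -0.007,"y": 0.034,"z": -0.004,"rx": 0,"ry": 0,"rz": 0}
    - {"x": -0.007,"y": 0.034,"z": -0.004,"rx": 0,"ry": 0,"rz": 0}
    - {"x": -0.007,"y": 0.034,"z": -0.004,"rx": 0,"ry": 0,"rz": 0}
  claw: 0

```text
time: 22.47
tool_pos: [0.5099, -0.1354, 0.1986]
ee_rot: [3.141, 0.002, 0.016]
wrist_force: [0.1, -1.0, -2.0]
width: 0.0618
```

```bash
python3 p.py .46 -.42 .2 0
```

```text
t 22.4667 pos [ 0.5099 -0.1354  0.1986] rot [3.141e+00 2.000e-03 1.600e-02] w 0.0618
 delta mm [-54.4 283.8  -1.1] rv [0.03 0.14 0.9 ] rows 8.0
```

Request:
jog_arm:
  series:
    - {"x": -0.006,"y": 0.034,"z": -0.003,"rx": 0,"ry": 0.1,"rz": 0.3}
    - {"x": -0.006,"y": 0.034,"z": -0.003,"rx": 0,"ry": 0,"rz": 0.3}
    - {"x": -0.006,"y": 0.034,"z": -0.003,"rx": 0,"ry": 0,"rz": 0.3}
    - {"x": -0.006,"y": 0.034,"z": -0.003,"rx": 0,"ry": 0,"rz": 0.3}
    - {"x": -0.006,"y": 0.034,"z": -0.003,"rx": 0,"ry": 0,"rz": 0.3}
    - {"x": -0.006,"y": 0.034,"z": -0.003,"rx": 0,"ry": 0,"rz": 0.3}
    - {"x": -0.006,"y": 0.034,"z": -0.003,"rx": 0,"ry": 0,"rz": 0.3}
    - {"x": -0.006,"y": 0.034,"z": -0.003,"rx": 0,"ry": 0,"rz": 0.3}
    - {"x": 0,"y": 0,"z": 0,"rx": 0,"ry": 0,"rz": 0}
    - {"x": 0,"y": 0,"z": 0,"rx": 0,"ry": 0,"rz": 0}
  claw: 0

```text
time: 23.3
tool_pos: [0.4524, -0.4275, 0.2236]
ee_rot: [3.139, -0.0, -0.038]
wrist_force: [-0.1, -0.1, -1.4]
width: 0.0621
```

```bash
cat > wash.py <<'E'
from h import *
import sys
s=snap('wrist',sys.argv[1]+'w.png')
x0,x1,y0,y1=.37,.67,-.46,-.22
t=top(s,.006,x0,x1,y0,y1,.5);hsv=cv2.cvtColor(t,cv2.COLOR_BGR2HSV);cv2.imwrite('pics/'+sys.argv[1]+'.png',t)
m=(abs(hsv[...,0].astype(int)-24)<8)&(hsv[...,1]>120)
n,l,st,cc=cv2.connectedComponentsWithStats(cv2.dilate(m.astype(np.uint8),np.ones((5,5))))
for i in range(1,n):
    if st[i,4]>1500:
        pts=np.argwhere((l==i)&m)[:,::-1].astype(np.float32); r=cv2.minAreaRect(pts); print(st[i],x0+r[0][0]/2000,y1-r[0][1]/2000,np.array(r[1])/2,r[2])
        w=np.c_[x0+pts[:,0]/2000,y1-pts[:,1]/2000]; A=np.c_[w,np.ones(len(w))]; q=np.linalg.lstsq(A,(w**2).sum(1),rcond=None)[0]; c=q[:2]/2; print('  circfit',c,np.sqrt(q[2]+c@c))
E
python3 p.py .46 -.345 .1 0; python3 wash.py t15
```

```text
t 23.3 pos [ 0.4524 -0.4275  0.2236] rot [ 3.139 -0.    -0.038] w 0.0621
 delta mm [  4.4 -83.1 123.3] rv [ 0.17 -0.02 -2.2 ] rows 4.1
[ 331  111   98  330 8225] 0.5597403717041016 -0.35774685668945316 [162.71139526  46.4125061 ] 89.63272094726562
  circfit [ 0.56081914 -0.3580579 ] 0.05824705532495063
[  97  195  164  165 5332] 0.45925 -0.35850000000000004 [80.  79.5] 90.0
  circfit [ 0.45937142 -0.35832621] 0.03855763207712192
```

View pics/t15.png

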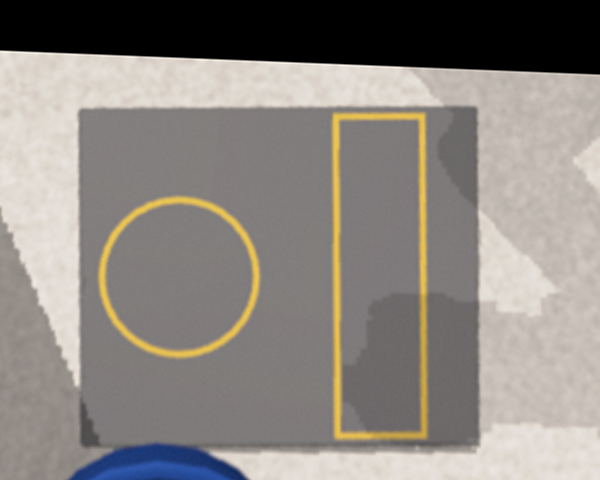

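Request:
jog_arm:
  series:
    - {"x": 0.001,"y": -0.017,"z": 0.03,"rx": 0,"ry": 0,"rz": -0.7}
    - {"x": 0.001,"y": -0.018,"z": 0.035,"rx": 0.1,"ry": 0,"rz": -0.7}
    - {"x": 0.001,"y": -0.018,"z": 0.035,"rx": 0,"ry": 0,"rz": -0.7}
    - {"x": 0.001,"y": -0.012,"z": 0.03,"rx": 0,"ry": 0,"rz": 0}
    - {"x": 0,"y": 0,"z": 0,"rx": 0,"ry": 0,"rz": 0}
  claw: 0

```text
time: 23.77
tool_pos: [0.46, -0.3573, 0.0915]
ee_rot: [3.135, -0.005, 0.004]
wrist_force: [-0.5, 0.9, -1.7]
width: 0.0618
```

```bash
python3 p.py .4593 -.3583 .03 0
```

```text
t 23.7667 pos [ 0.46   -0.3573  0.0915] rot [ 3.135 -0.005  0.004] w 0.0618
 delta mm [-1.   0.6 61.5] rv [ 0.36 -0.31  0.22] rows 1.7
```

Request:
jog_arm:
  series:
    - {"x": -0.001,"y": 0,"z": 0.022,"rx": 0.3,"ry": -0.3,"rz": 0.2}
    - {"x": 0,"y": 0,"z": 0.022,"rx": 0,"ry": 0,"rz": 0}
    - {"x": 0,"y": 0,"z": 0.012,"rx": 0,"ry": 0,"rz": 0}
    - {"x": 0,"y": 0,"z": 0,"rx": 0,"ry": 0,"rz": 0}
  claw: 0

```text
time: 24.1
tool_pos: [0.4622, -0.3543, 0.0385]
ee_rot: [3.137, -0.003, 0.008]
wrist_force: [0.6, 0.3, -0.8]
width: 0.0618
```

```bash
python3 p.py .4593 -.3583 .022 0;  python3 - <<'E'
from h import *
s=snap('side','s16.png')
cv2.imwrite('pics/c16.png',cv2.resize(cv2.imread('pics/s16.png')[290:420,210:390],None,fx=4,fy=4,interpolation=2))
E
```

```text
t 24.1 pos [ 0.4622 -0.3543  0.0385] rot [ 3.137e+00 -3.000e-03  8.000e-03] w 0.0618
 delta mm [-2.9  3.9 16.5] rv [ 0.25 -0.2   0.47] rows 0.5
```

View pics/c16.png

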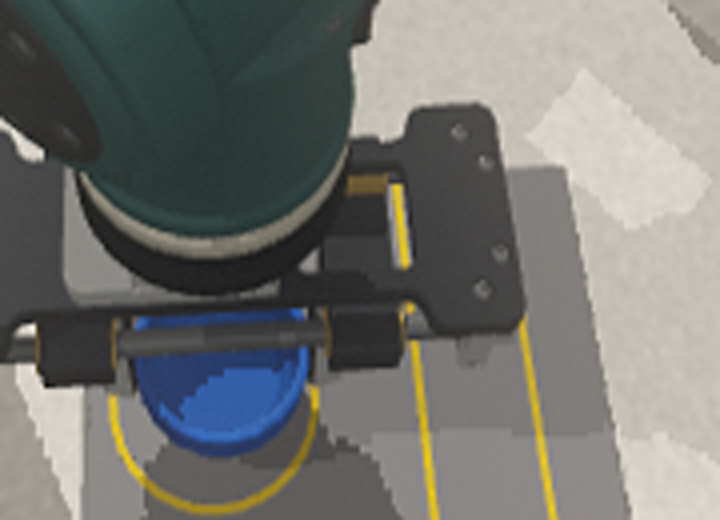

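Request:
jog_arm:
  series:
    - {"x": -0.003,"y": 0.004,"z": 0.007,"rx": 0.2,"ry": -0.2,"rz": 0.4}
    - {"x": 0,"y": 0.001,"z": 0.004,"rx": 0,"ry": 0,"rz": 0}
  claw: 0

```text
time: 24.32
tool_pos: [0.4624, -0.3624, 0.0334]
ee_rot: [3.134, -0.007, 0.002]
wrist_force: [-0.5, 0.3, -0.8]
width: 0.0617
```

```bash
python3 p.py .4593 -.3583 .022 0
```

```text
t 24.3167 pos [ 0.4624 -0.3624  0.0334] rot [ 3.134e+00 -7.000e-03  2.000e-03] w 0.0617
 delta mm [-3.1 -4.2 11.4] rv [ 0.45 -0.41  0.09] rows 0.3
```

Request:
jog_arm:
  series:
    - {"x": -0.003,"y": -0.004,"z": 0.005,"rx": 0.4,"ry": -0.4,"rz": 0}
    - {"x": -0.001,"y": -0.001,"z": 0.004,"rx": 0,"ry": -0.1,"rz": 0}
  claw: 0

```text
time: 24.48
tool_pos: [0.4596, -0.3596, 0.0267]
ee_rot: [3.137, -0.002, 0.0]
wrist_force: [0.2, -0.1, -1.5]
width: 0.0623
```

```bash
python3 p.py .4593 -.3583 .022 0
```

```text
t 24.4833 pos [ 0.4596 -0.3596  0.0267] rot [ 3.137e+00 -2.000e-03  0.000e+00] w 0.0623
 delta mm [-0.3 -1.4  4.7] rv [ 0.24 -0.11  0.02] rows 0.1
```

Request:
jog_arm:
  series:
    - {"x": 0,"y": -0.001,"z": 0.003,"rx": 0.2,"ry": -0.1,"rz": 0}
    - {"x": 0,"y": 0,"z": 0.003,"rx": 0,"ry": 0,"rz": 0}
  claw: 0

```text
time: 24.65
tool_pos: [0.4597, -0.3593, 0.0225]
ee_rot: [3.14, -0.001, -0.0]
wrist_force: [-5.2, 4.6, 18.3]
width: 0.0623
```

```bash
python3 p.py .4593 -.3583 .022 0
```

```text
t 24.65 pos [ 0.4597 -0.3593  0.0225] rot [ 3.14e+00 -1.00e-03 -0.00e+00] w 0.0623
 delta mm [-0.4 -1.   0.5] rv [ 0.1  -0.05 -0.01] rows 0.0
```

Contact. Release and lift.

Request:
jog_arm:
  series:
    - {"x": 0,"y": 0,"z": 0,"rx": 0,"ry": 0,"rz": 0}
  claw: 0

```text
time: 24.73
tool_pos: [0.4598, -0.3595, 0.0233]
ee_rot: [3.139, -0.001, -0.0]
wrist_force: [-0.2, -0.1, -0.7]
width: 0.062
```

Request:
jog_arm:
  series:
    - {"x": 0,"y": 0,"z": 0,"rx": 0,"ry": 0,"rz": 0}
    - {"x": 0,"y": 0,"z": 0,"rx": 0,"ry": 0,"rz": 0}
    - {"x": 0,"y": 0,"z": 0,"rx": 0,"ry": 0,"rz": 0}
    - {"x": 0,"y": 0,"z": 0,"rx": 0,"ry": 0,"rz": 0}
    - {"x": 0,"y": 0,"z": -0.02,"rx": 0,"ry": 0,"rz": 0}
    - {"x": 0.001,"y": 0,"z": -0.03,"rx": 0,"ry": 0,"rz": 0}
    - {"x": 0.001,"y": 0,"z": -0.035,"rx": 0,"ry": 0,"rz": 0}
    - {"x": 0.001,"y": 0,"z": -0.035,"rx": 0,"ry": 0,"rz": 0}
    - {"x": 0.001,"y": 0,"z": -0.03,"rx": 0,"ry": 0,"rz": 0}
    - {"x": 0,"y": 0,"z": 0,"rx": 0,"ry": 0,"rz": 0}
  claw: 1

```text
time: 25.57
tool_pos: [0.4618, -0.3572, 0.1741]
ee_rot: [-3.136, 0.006, -0.0]
wrist_force: [1.1, -0.6, 1.0]
width: 0.0943
```

```bash
python3 wash.py t17; python3 p.py .66 -.04 .2 -.15
```

```text
[ 331  111   98  331 7184] 0.5596824951171875 -0.3580224609375 [162.8618927   46.29331589] 89.6629638671875
  circfit [ 0.5502741  -0.35144003] 0.054884335314931594
[  97  196  164  124 3451] 0.4587173614501953 -0.3477711334228516 [58.03845215 79.84846497] 87.15786743164062
  circfit [ 0.45925925 -0.35867627] 0.03865260932754539
t 25.6167 pos [ 0.461  -0.3566  0.1713] rot [-3.134  0.009 -0.   ] w 0.0942
 delta mm [ 198.6 -316.9  -28. ] rv [-0.4   0.54  8.57] rows 10.4
```

View pics/t17.png

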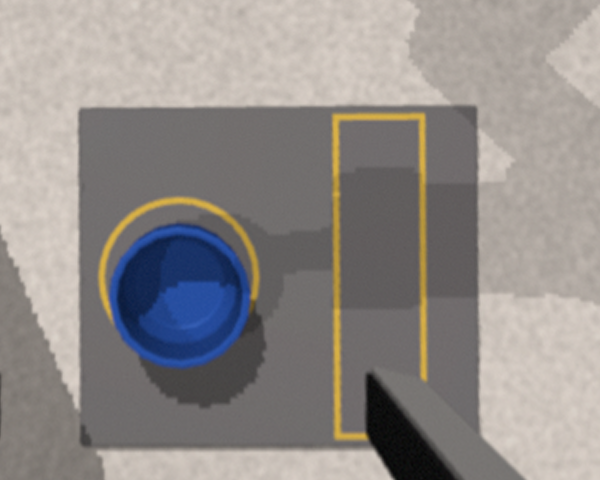

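Request:
jog_arm:
  series:
    - {"x": 0.021,"y": -0.03,"z": -0.005,"rx": -0.1,"ry": 0.1,"rz": 0}
    - {"x": 0.021,"y": -0.03,"z": -0.005,"rx": -0.1,"ry": 0.1,"rz": 0}
    - {"x": 0.021,"y": -0.03,"z": -0.005,"rx": -0.1,"ry": 0.1,"rz": 0}
    - {"x": 0.021,"y": -0.03,"z": -0.005,"rx": -0.1,"ry": 0.1,"rz": 0}
    - {"x": 0.021,"y": -0.03,"z": -0.005,"rx": 0,"ry": 0,"rz": 0}
    - {"x": 0.021,"y": -0.03,"z": -0.005,"rx": 0,"ry": 0,"rz": 0}
    - {"x": 0.021,"y": -0.03,"z": -0.005,"rx": 0,"ry": 0,"rz": 0}
    - {"x": 0.021,"y": -0.03,"z": -0.005,"rx": 0,"ry": 0,"rz": 0}
    - {"x": 0.021,"y": -0.03,"z": -0.005,"rx": 0,"ry": 0,"rz": 0}
    - {"x": 0,"y": 0,"z": 0,"rx": 0,"ry": 0,"rz": 0}
    - {"x": 0,"y": 0,"z": 0,"rx": 0,"ry": 0,"rz": 0}
  claw: 0.6

```text
time: 26.53
tool_pos: [0.652, -0.0748, 0.192]
ee_rot: [-3.131, 0.032, -0.007]
wrist_force: [-0.2, -1.5, 0.4]
width: 0.0562
```

```bash
cat > brush.py <<'E'
from h import *
import sys
s=snap('wrist',sys.argv[1]+'w.png')
x0,x1,y0,y1=.57,.75,-.13,.12
if len(sys.argv)>2: x0,x1,y0,y1=.47,.65,-.47,-.22
zo=float(sys.argv[2]) if len(sys.argv)>2 else 0
t=top(s,.022+zo,x0,x1,y0,y1,.5);hsv=cv2.cvtColor(t,cv2.COLOR_BGR2HSV);cv2.imwrite('pics/'+sys.argv[1]+'.png',t)
m=big(((hsv[...,0]<5)|(hsv[...,0]>174))&(hsv[...,1]>150)); 
e=big(cv2.erode(m,np.ones((3,3))))
p=np.argwhere(m)[:,::-1].astype(np.float32)
# handle axis: use rows where width small
rows=[(y,np.where(m[y])[0]) for y in range(m.shape[0]) if m[y].any()]
rr=[(y,(a.min()+a.max())/2) for y,a in rows if 24<=a.max()-a.min()<=44]
rr=np.array(rr); k=np.polyfit(rr[:,0],rr[:,1],1); print('handle rows',rr[0],rr[-1],'dcol/drow',k)
print('all red rows',rows[0][0],rows[-1][0], 'world y',y1-rows[0][0]/2000,y1-rows[-1][0]/2000)
d=np.array([-k[0],1.0]);d/=np.linalg.norm(d); print('dir toward +y',d,'tool yaw',np.arctan2(-d[0],d[1]))
for yy in rr[0,0],rr[-1,0]: print('axis pt',x0+np.polyval(k,yy)/2000,y1-yy/2000)
E
python3 p.py .66 -.03 .1 .25; python3 brush.py t18
```

```text
t 26.5333 pos [ 0.652  -0.0748  0.192 ] rot [-3.131  0.032 -0.007] w 0.0562
 delta mm [ 10.6 -43.9  92.2] rv [ -0.83   1.76 -14.75] rows 2.9
handle rows [233.  172.5] [397.  199.5] dcol/drow [  0.23715901 115.99269212]
all red rows 228 401 world y 0.0059999999999999915 -0.08050000000000002
dir toward +y [-0.23075835  0.97301109] tool yaw 0.23285699637687735
axis pt 0.6556253711560179 0.0034999999999999892
axis pt 0.675072410277936 -0.07850000000000001
```

View pics/t18.png

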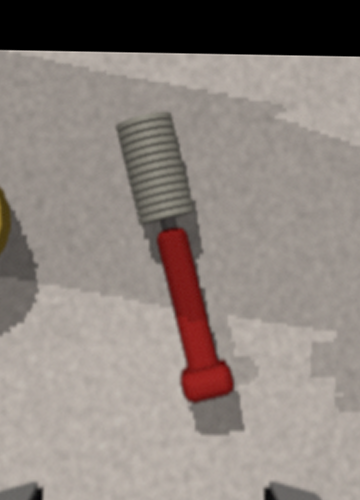

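Request:
jog_arm:
  series:
    - {"x": 0.003,"y": -0.016,"z": 0.025,"rx": -0.2,"ry": 0.5,"rz": -3.4}
    - {"x": 0.0035,"y": -0.016,"z": 0.025,"rx": -0.2,"ry": 0.5,"rz": -3.4}
    - {"x": 0.0035,"y": -0.016,"z": 0.025,"rx": -0.2,"ry": 0.4,"rz": -3.4}
    - {"x": 0.0035,"y": -0.016,"z": 0.025,"rx": -0.2,"ry": 0.3,"rz": -3.4}
    - {"x": 0,"y": 0,"z": 0,"rx": 0,"ry": 0,"rz": 0}
  claw: 0.6

```text
time: 27.0
tool_pos: [0.6544, -0.0156, 0.0848]
ee_rot: [3.14, 0.004, 0.23]
wrist_force: [-0.7, -0.3, -0.6]
width: 0.0565
```

```bash
python3 p.py .6588 -.0092 .05 .23
```

```text
t 27.0 pos [ 0.6544 -0.0156  0.0848] rot [3.14  0.004 0.23 ] w 0.0565
 delta mm [ 5.9 -5.3 34.8] rv [ 0.07  0.25 -0.  ] rows 1.0
```

Request:
jog_arm:
  series:
    - {"x": 0.003,"y": -0.003,"z": 0.022,"rx": 0,"ry": 0.2,"rz": 0}
    - {"x": 0.002,"y": -0.002,"z": 0.02,"rx": 0,"ry": 0,"rz": 0}
    - {"x": 0,"y": 0,"z": 0,"rx": 0,"ry": 0,"rz": 0}
  claw: 0.6

```text
time: 27.25
tool_pos: [0.6558, -0.0149, 0.0418]
ee_rot: [3.138, 0.004, 0.222]
wrist_force: [-1.2, -0.5, -1.0]
width: 0.0567
```

```bash
python3 p.py .6588 -.0092 .005 .23
```

```text
t 27.25 pos [ 0.6558 -0.0149  0.0418] rot [3.138 0.004 0.222] w 0.0567
 delta mm [ 4.3 -5.  36.8] rv [ 0.18  0.22 -0.48] rows 1.0
```

Request:
jog_arm:
  series:
    - {"x": 0.004,"y": -0.004,"z": 0.015,"rx": 0.2,"ry": 0.2,"rz": -0.5}
    - {"x": 0.001,"y": -0.002,"z": 0.012,"rx": 0,"ry": 0,"rz": 0}
    - {"x": 0,"y": 0,"z": 0.006,"rx": 0,"ry": 0,"rz": 0}
  claw: 0.6

```text
time: 27.5
tool_pos: [0.6608, -0.0138, 0.0129]
ee_rot: [3.138, -0.004, 0.222]
wrist_force: [-0.7, -0.8, -0.1]
width: 0.0564
```

```bash
python3 p.py .6588 -.0092 .005 .23
```

```text
t 27.5 pos [ 0.6608 -0.0138  0.0129] rot [ 3.138 -0.004  0.222] w 0.0564
 delta mm [-1.  -5.   7.9] rv [ 0.19 -0.23 -0.45] rows 0.3
```

Request:
jog_arm:
  series:
    - {"x": -0.001,"y": -0.005,"z": 0.005,"rx": 0.2,"ry": -0.2,"rz": -0.5}
    - {"x": 0,"y": -0.001,"z": 0.003,"rx": 0,"ry": 0,"rz": 0}
  claw: 0.6

```text
time: 27.67
tool_pos: [0.6587, -0.0103, 0.0056]
ee_rot: [3.141, -0.001, 0.228]
wrist_force: [0.2, 0.3, -0.7]
width: 0.0563
```

Request:
jog_arm:
  series:
    - {"x": 0,"y": 0,"z": 0.001,"rx": 0,"ry": 0,"rz": 0}
    - {"x": 0,"y": 0,"z": 0,"rx": 0,"ry": 0,"rz": 0}
    - {"x": 0,"y": 0,"z": 0,"rx": 0,"ry": 0,"rz": 0}
    - {"x": 0,"y": 0,"z": 0,"rx": 0,"ry": 0,"rz": 0}
    - {"x": 0,"y": 0,"z": 0,"rx": 0,"ry": 0,"rz": 0}
    - {"x": 0,"y": 0,"z": 0,"rx": 0,"ry": 0,"rz": 0}
  claw: 0

```text
time: 28.17
tool_pos: [0.6604, -0.0109, 0.008]
ee_rot: [3.139, -0.005, 0.228]
wrist_force: [-0.7, 0.2, 0.6]
width: 0.0197
```

```bash
python3 p.py .5597 -.3577 .12 0
```

```text
t 28.1667 pos [ 0.6604 -0.0109  0.008 ] rot [ 3.139 -0.005  0.228] w 0.0197
 delta mm [-175.8  315.4 -112.1] rv [ 0.12 -0.32 13.04] rows 10.5
```

Request:
jog_arm:
  series:
    - {"x": 0,"y": 0,"z": 0,"rx": 0,"ry": 0,"rz": 0}
    - {"x": 0,"y": 0,"z": 0,"rx": 0,"ry": 0,"rz": 0}
    - {"x": 0,"y": 0,"z": 0,"rx": 0,"ry": 0,"rz": 0}
  claw: 0

```text
time: 28.42
tool_pos: [0.6604, -0.0107, 0.0082]
ee_rot: [3.139, -0.006, 0.228]
wrist_force: [0.3, 0.4, -0.1]
width: 0.0154
```

Request:
jog_arm:
  series:
    - {"x": 0,"y": 0,"z": -0.02,"rx": 0,"ry": -0.2,"rz": 0}
    - {"x": 0,"y": 0,"z": -0.03,"rx": 0,"ry": 0,"rz": 0}
    - {"x": 0,"y": 0,"z": -0.03,"rx": 0,"ry": 0,"rz": 0}
    - {"x": 0,"y": 0,"z": -0.03,"rx": 0,"ry": 0,"rz": 0}
    - {"x": 0,"y": 0,"z": -0.02,"rx": 0,"ry": 0,"rz": 0}
    - {"x": 0,"y": 0,"z": 0,"rx": 0,"ry": 0,"rz": 0}
  claw: 0

```text
time: 28.92
tool_pos: [0.6567, -0.01, 0.1372]
ee_rot: [-3.14, 0.01, 0.228]
wrist_force: [0.1, -0.4, 0.6]
width: 0.0157
```

```bash
python3 p.py .5597 -.3577 .12 0;python3 -c "
from h import *
snap('wrist','w19.png')"
```

```text
t 28.9167 pos [ 0.6567 -0.01    0.1372] rot [-3.14   0.01   0.228] w 0.0157
 delta mm [-172.9  316.8   18.5] rv [-0.02  0.59 13.06] rows 10.0
```

View pics/w19.png

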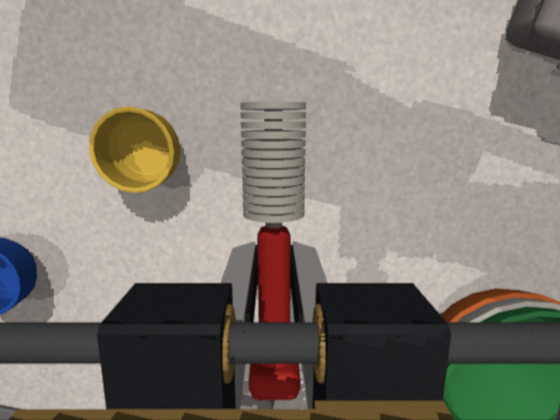

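Request:
jog_arm:
  series:
    - {"x": -0.0165,"y": 0.032,"z": -0.003,"rx": 0,"ry": 0.3,"rz": 1.3}
    - {"x": -0.016,"y": 0.033,"z": -0.003,"rx": 0,"ry": 0.3,"rz": 1.4}
    - {"x": -0.0155,"y": 0.033,"z": -0.003,"rx": 0,"ry": 0,"rz": 1.4}
    - {"x": -0.015,"y": 0.033,"z": -0.003,"rx": 0,"ry": 0,"rz": 1.4}
    - {"x": -0.014,"y": 0.033,"z": -0.003,"rx": 0,"ry": 0,"rz": 1.4}
    - {"x": -0.0135,"y": 0.034,"z": -0.003,"rx": 0,"ry": 0,"rz": 1.4}
    - {"x": -0.013,"y": 0.034,"z": -0.003,"rx": 0,"ry": 0,"rz": 1.3}
    - {"x": -0.012,"y": 0.034,"z": -0.003,"rx": 0,"ry": 0,"rz": 1.3}
    - {"x": -0.0115,"y": 0.034,"z": -0.003,"rx": 0,"ry": 0,"rz": 1.2}
    - {"x": -0.011,"y": 0.034,"z": -0.003,"rx": 0,"ry": 0,"rz": 1}
    - {"x": 0,"y": 0,"z": 0,"rx": 0,"ry": 0,"rz": 0}
  claw: 0

```text
time: 29.88
tool_pos: [0.5459, -0.3654, 0.1343]
ee_rot: [-3.122, 0.037, -0.003]
wrist_force: [0.1, 0.4, -0.9]
width: 0.0158
```

```bash
python3 p.py .5597 -.3590 .08 0.0
```

```text
t 29.8833 pos [ 0.5459 -0.3654  0.1343] rot [-3.122e+00  3.700e-02 -3.000e-03] w 0.0158
 delta mm [15.8 -5.4 53.9] rv [-1.12  2.13 -0.17] rows 1.6
```

Request:
jog_arm:
  series:
    - {"x": 0.007,"y": -0.003,"z": 0.012,"rx": -0.6,"ry": 1.1,"rz": -0.1}
    - {"x": 0.007,"y": -0.003,"z": 0.02,"rx": -0.5,"ry": 1,"rz": 0}
    - {"x": 0.002,"y": 0,"z": 0.022,"rx": 0,"ry": 0,"rz": 0}
    - {"x": 0,"y": 0,"z": 0,"rx": 0,"ry": 0,"rz": 0}
  claw: 0

```text
time: 30.22
tool_pos: [0.5565, -0.3606, 0.0686]
ee_rot: [-3.135, 0.008, -0.009]
wrist_force: [-1.0, -0.1, -2.2]
width: 0.0157
```

```bash
python3 p.py .5597 -.3590 .03 0.0
```

```text
t 30.2167 pos [ 0.5565 -0.3606  0.0686] rot [-3.135  0.008 -0.009] w 0.0157
 delta mm [ 3.5 -1.3 38.6] rv [-0.4   0.45 -0.52] rows 1.1
```

Request:
jog_arm:
  series:
    - {"x": 0.003,"y": -0.001,"z": 0.018,"rx": -0.4,"ry": 0.4,"rz": -0.5}
    - {"x": 0.001,"y": 0,"z": 0.018,"rx": 0,"ry": 0,"rz": 0}
    - {"x": 0,"y": 0,"z": 0.006,"rx": 0,"ry": 0,"rz": 0}
  claw: 0

```text
time: 30.47
tool_pos: [0.559, -0.3572, 0.0223]
ee_rot: [-3.138, 0.005, 0.001]
wrist_force: [-0.7, 0.1, -0.7]
width: 0.0159
```

```bash
python3 p.py .5597 -.3590 .014 0.0
```

```text
t 30.4667 pos [ 0.559  -0.3572  0.0223] rot [-3.138e+00  5.000e-03  1.000e-03] w 0.0159
 delta mm [0.7 1.8 8.3] rv [-0.2   0.29  0.05] rows 0.2
```

Request:
jog_arm:
  series:
    - {"x": 0.001,"y": 0.002,"z": 0.004,"rx": -0.2,"ry": 0.3,"rz": 0}
    - {"x": 0,"y": 0,"z": 0.003,"rx": 0,"ry": 0,"rz": 0}
  claw: 0

```text
time: 30.63
tool_pos: [0.5589, -0.3579, 0.014]
ee_rot: [-3.139, 0.003, 0.002]
wrist_force: [-4.3, 2.0, 14.1]
width: 0.0157
```

```bash
python3 p.py .5597 -.3590 .014 0.0
```

```text
t 30.6333 pos [ 0.5589 -0.3579  0.014 ] rot [-3.139e+00  3.000e-03  2.000e-03] w 0.0157
 delta mm [0.7 1.1 0. ] rv [-0.12  0.2   0.11] rows 0.0
```

Contact at the expected height. Release and lift.

Request:
jog_arm:
  series:
    - {"x": 0,"y": 0,"z": 0,"rx": 0,"ry": 0,"rz": 0}
  claw: 0

```text
time: 30.72
tool_pos: [0.5592, -0.3581, 0.0149]
ee_rot: [-3.14, 0.003, 0.002]
wrist_force: [-0.1, -0.5, -0.1]
width: 0.0158
```

Request:
jog_arm:
  series:
    - {"x": 0,"y": 0,"z": 0,"rx": 0,"ry": 0,"rz": 0}
    - {"x": 0,"y": 0,"z": 0,"rx": 0,"ry": 0,"rz": 0}
    - {"x": 0,"y": 0,"z": 0,"rx": 0,"ry": 0,"rz": 0}
    - {"x": 0,"y": 0,"z": -0.02,"rx": 0,"ry": 0,"rz": 0}
    - {"x": 0,"y": 0,"z": -0.03,"rx": 0,"ry": 0,"rz": 0}
    - {"x": 0,"y": 0,"z": -0.035,"rx": 0,"ry": 0,"rz": 0}
    - {"x": 0,"y": 0.01,"z": -0.035,"rx": 0,"ry": 0,"rz": 0}
    - {"x": 0,"y": 0.025,"z": -0.035,"rx": 0,"ry": 0,"rz": 0}
    - {"x": 0,"y": 0.025,"z": -0.03,"rx": 0,"ry": 0,"rz": 0}
    - {"x": 0,"y": 0,"z": 0,"rx": 0,"ry": 0,"rz": 0}
    - {"x": 0,"y": 0,"z": 0,"rx": 0,"ry": 0,"rz": 0}
  claw: 0.4

```text
time: 31.63
tool_pos: [0.5604, -0.4188, 0.2112]
ee_rot: [3.14, -0.001, 0.004]
wrist_force: [0.7, 0.5, -1.1]
width: 0.0377
```

```bash
python3 wash.py t20; python3 brush.py t21 .006; python3 p.py .55 .3 .3 0; python3 -c "
from h import *
snap('scene','scene20.png');snap('side','side20.png')"
```

```text
[ 330  111   99  330 8198] 0.5594060516357422 -0.35774786376953127 [162.72523499  46.4914093 ] 89.69684600830078
  circfit [ 0.5589826  -0.35880214] 0.05772321958318667
[ 117  194  144  165 3505] 0.4689456481933594 -0.3546026916503906 [80.04692841 58.82192993] 70.40119171142578
  circfit [ 0.45882073 -0.35820868] 0.038656274869603095
handle rows [244.  179.5] [414.  180.5] dcol/drow [2.92065830e-03 1.79554811e+02]
all red rows 241 414 world y -0.3405 -0.427
dir toward +y [-0.00292065  0.99999573] tool yaw 0.002920649991662952
axis pt 0.560133725917379 -0.34199999999999997
axis pt 0.5603819818725614 -0.427
t 31.7333 pos [ 0.5599 -0.418   0.2102] rot [3.14  0.    0.005] w 0.0378
 delta mm [  -6.4 -718.   -90.6] rv [0.06 0.02 0.28] rows 20.1
```

View pics/t20.png

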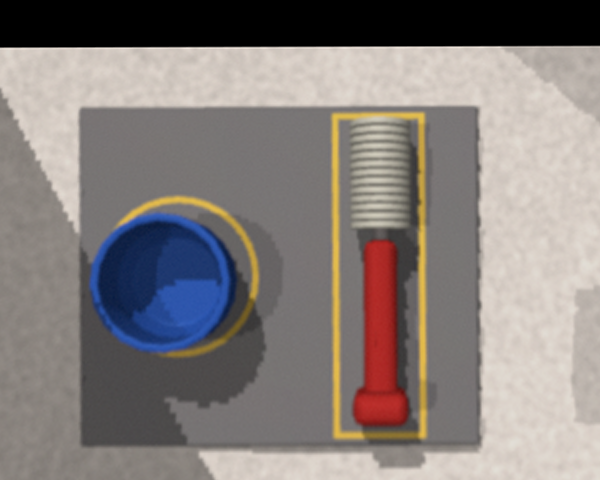

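View pics/side20.png

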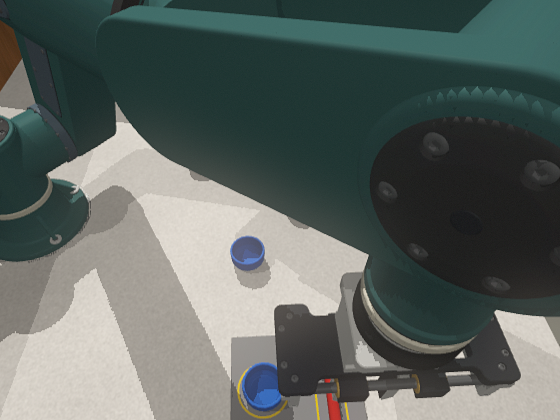

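View pics/scene20.png

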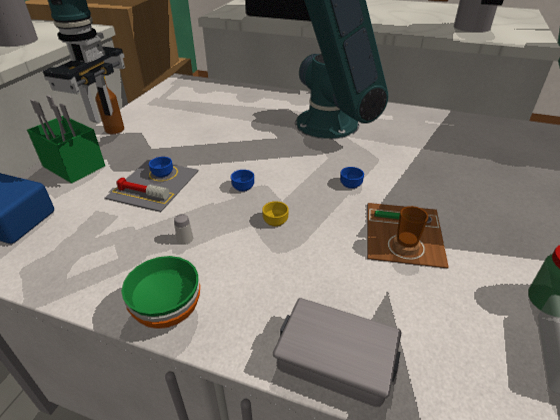

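```bash
python3 - <<'E'
from h import *
S=cams.snapshot('scene')
im=cv2.cvtColor(S['img'],cv2.COLOR_RGB2BGR)
a=np.linspace(0,2*np.pi,200)
k=6
crop=cv2.resize(im[195:280,355:460],None,fx=k,fy=k,interpolation=2)
for cx,cy,z,r,col in [(.5385,.3187,.022,.029,(0,255,0)),(.5365,.319,.022,.023,(255,0,0)),(.5365,.319,.098,.029,(255,255,0))]:
    P=np.array([proj(S,(cx+r*np.cos(t),cy+r*np.sin(t),z)) for t in a]); 
    cv2.polylines(crop,[((P-[355,195]+.5)*k).astype(np.int32)],True,col,1)
cv2.imwrite('pics/c22.png',crop)
E
```

```text
(no output)
```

View pics/c22.png

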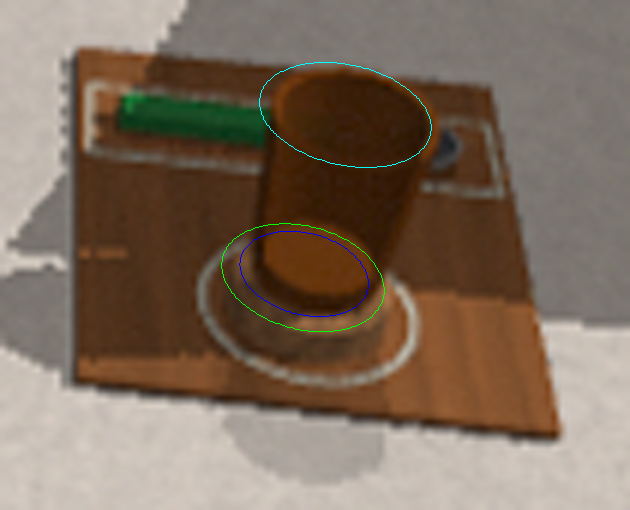

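```bash
python3 -c "
from h import *
o=robot.get_obs();print(o['time'],o['wrist_force'],np.abs(o['qvel']).max())
print(ticket.close_job())"
```

```text
31.8833 [ 0.24560715 -0.47461525 -0.39753531] 0.005951110281887726
the job is handed in; nothing more can be done
None
```

Both trays are made up, everything is released, and the job was handed in at about 32 s of robot time; it reported no verdict.

| Thing | Measured offset from its mark | Limit |
|---|---|---|
| Coaster | about 2 mm | 12 mm |
| Tea glass (from coaster centre) | about 3 mm, upright | 10 mm |
| Teaspoon | about 2–4 mm, judged by eye against the outline; heading within about 0.05 rad | 12 mm, 0.2 rad |
| Blue bowl | about 3 mm | 12 mm |
| Bottle brush | about 2 mm, heading within about 0.01 rad | 12 mm, 0.2 rad |

- **Which blue bowl:** I used the one at about (0.56, 0.13) m, the farthest of the three from the base.
- **Yellow bowl and salt shaker:** I never touched them. In the last scene picture they stand where they did at the start.
- **Robot at hand-in:** it was clear of everything and at rest, with the wrist force near zero.
- **Camera disagreement:** the scene camera read up to about 12 mm off the side and wrist cameras, so I measured with the wrist camera. An outline drawn on the last scene picture showed the same shift for the glass rim, glass foot and coaster. That fits a glass standing upright and centred.
- **Glass grip:** the gripper opening settled by about 2 mm as I lifted the glass. I lowered it until the wrist force showed contact before letting go.

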